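# Charge the inspection carrier with spacers from three pouring cups

### The arm

A 6-joint arm with a two-finger parallel gripper is mounted at the origin on a cart in front of the work surface, level with it; the furniture and walls round the work are solid. World frame = base frame: x ahead of the robot, y to its left, z up, the work surface at z = 0. Lengths are in m, angles in rad, forces in N, time in s.
With the tool pointing down it reaches from about 0.325 to 0.85 m from the base axis. Payload 15.5 kg.
Tool frame: the origin (TCP) lies on the centre line of the jaws, within the pads' length; the fingertips stand 22 mm ahead of it and the grasp point (between the pads) lies 3 mm ahead of it; z points along the fingers, y is the line along which they close (so a half turn about z gives the same grasp; the last joint's range is limited). The gripper opens to 91 mm and grips with 3 to 60 N. Pads are 32 mm wide; open, the fingers measure 118 mm over their backs; the gripper's body (76 mm by 178 mm) begins 60 mm behind the grasp point.
Start: joints at [1.173, 0.494, 1.345, -0, 1.302, -0.096], TCP at [0.186, 0.597, 0.236] pointing down, gripper open.
Joint ranges: [-2.91, 2.91], [-0.82, 2.16], [0.22, 2.67], [-1.22, 4.37], [0.12, 2.79], [-3.08, 3.08]. Speed limits (rad/s): [1.89, 1.89, 2.57, 3.01, 3.01, 3.01].

### API

Orientations are given as a unit quaternion [w, x, y, z].
In Python, from cell import get_state, camera, get_calibration, close_job gives the robot as it stands.
- The arm moves only by the tool servo_tool, never from a script. Its argument "rows" is a list of rows, each an object with "xyz": the shift along the tool's x, y, z in mm, a list of three; "twist": the turn, a rotation vector about the tool's x, y, z in rad, a list of three; "jaw": the finger opening in mm, from 0 to 91.2. A call has 1 to 20 rows; each row is the pose to reach, as a shift and turn from the pose commanded when the call began, along the tool's axes at that moment; what a row does not reach only later rows make up. A row lasts 1/8 s, in which the tool goes at most 62.5 mm and 10.7 degrees, less where a joint would pass 70% of its speed; a pose out of reach is approached as far as the arm can. A call with a gripper value outside its range is refused whole. The fingers move at their own pace and stop on an object; the grip force is fixed at half the most. Time passes only in rows, so rows that repeat a pose let the fingers close. It gives the time, the measured TCP pose, the force, the opening and the grip force at its end, in the units of the state.
- get_state(): the state, without advancing time (a new reading comes with each control period).
- camera(name): name is "side" or "top" or "wrist"; returns the picture (420x560x3 uint8, red, green, blue); there is no depth.
- get_calibration(name): a dict with "fx", "fy", "cx", "cy" (pixels), "D" ([k1, k2, p1, p2, k3] as OpenCV has them; the pictures are not rectified), "eye" and "attitude" of the camera in the world. Camera axes: x right, y down, z forward; pixel columns grow to the right and rows downward; lengths in m; the calibration is good to about 2 mm. A picture is of the moment at which its call begins: read the wrist's pose just before it. get_calibration takes no time and is no camera call; for the wrist camera it gives the pose at the moment of the call.
- close_job(): hands the job in; it is judged then, once.
The state is a dict: "time": time; "joint_positions": joint angles; "qvel": joint speeds; "effort": joint torques, N m; "position": TCP position; "eef_rot": TCP orientation; "wrist_force": force on the tool from outside, world axes, zero at the start; "ft_torque": the same for the moment, N m; "gripper_width": opening from 0.0 (shut) to 1.0 (fully open); "finger_force": force on a finger pad.
Only numpy, scipy, OpenCV 4.12 (cv2) and the standard library are available. Lean on these libraries where they do the work, as an engineer would, in place of code of your own. Each camera call takes 0.05 s, during which the arm holds its last target. There are 200 camera calls.

### The job

Slide the carrier along its rail into the middle (fill) station and, with it parked there, pour the ceramic spacers from the three pouring cups into its tray, so that none is left in a cup or on the bench. Then slide the loaded carrier on into the last (hand-over) station at the microscope end, and stand all three empty cups upright in the shallow white return tray. Leave the other things on the bench alone.

Things in the scene. Friction and masses are not known exactly. Their poses are not given: they have to be found in the camera images.
- rail: fixed aluminium transfer rail on the bench, 430 mm long (its y), 90 mm wide; origin at the middle of its underside, y along the rail towards the hand-over end (microscope end), which has a grey upright end plate 110 mm wide and 50 mm high; x away from the robot. Three dark cross marks on its front flange show the stations: home (y = -130 mm), fill (y = 0), hand-over (y = +130 mm)
- carrier (a joint): travel of the carrier along the rail in m: 0 home, 0.13 fill station, 0.26 hand-over station; range -0.005 to 0.265. A sprung ball clicks into shallow detents at these three and holds it there; sliding takes about 1 N, leaving or entering a detent up to 6 N; elsewhere friction holds it where it is left. It starts between 0 and 0.05
- tray_floor (a point): centre of the inner floor of the carrier's open steel tray, 40 mm above the bench; axes as the rail's. The tray is 104 mm (x) by 114 mm (y) inside, 41 mm deep, walls 4 mm; its rim is 81 mm above the bench
- handle_top (a point): top centre of the carrier's upright black handle post, 20 mm in diameter, 110 mm above the bench, free down to 35 mm above the bench; it stands 85 mm in front (-x of the rail) of the tray's centre, 19 mm clear of the tray wall, and moves with the carrier
- fill_station (a point): where the centre of the tray floor is when the carrier is in the fill (middle) detent
- handover_station (a point): where the centre of the tray floor is when the carrier is in the hand-over (last) detent
- return_floor (a point): centre of the inner floor (4 mm above the bench) of the fixed shallow white return tray, 300 (x) by 170 (y) mm outside, lip 12 mm high above the bench and 4 mm thick; z up. All three cups fit side by side along x (origins 95 to 108 mm apart, chutes along y)
- cup_1: open aluminium pouring cup, 58 mm wide (y), 120 mm long (x), 50 mm high, 0.12 kg empty, walls 4 mm; the three cups are alike. Origin on the underside, 52 mm in front of the back face; z up. Flat base from x = -52 to +8 mm, then a straight chute rises at 35 degrees to the lip (x = 66, z = 46 mm). The flat, parallel long sides are 46 to 50 mm high: grip across them (58 mm, along y) near x = -10 mm
- cup_1_lip (a point): middle of the pouring lip at the end of this cup's chute (the cup's +x end). The spacers start to slide on level-to-down slopes of about 17 degrees, so they run out once the cup is tipped chute-down by 60 to 80 degrees. Each cup holds 1 to 3 spacers at the start
- cup_2: open aluminium pouring cup, 58 mm wide (y), 120 mm long (x), 50 mm high, 0.12 kg empty, walls 4 mm; the three cups are alike. Origin on the underside, 52 mm in front of the back face; z up. Flat base from x = -52 to +8 mm, then a straight chute rises at 35 degrees to the lip (x = 66, z = 46 mm). The flat, parallel long sides are 46 to 50 mm high: grip across them (58 mm, along y) near x = -10 mm
- cup_2_lip (a point): middle of the pouring lip at the end of this cup's chute (the cup's +x end). The spacers start to slide on level-to-down slopes of about 17 degrees, so they run out once the cup is tipped chute-down by 60 to 80 degrees. Each cup holds 1 to 3 spacers at the start
- cup_3: open aluminium pouring cup, 58 mm wide (y), 120 mm long (x), 50 mm high, 0.12 kg empty, walls 4 mm; the three cups are alike. Origin on the underside, 52 mm in front of the back face; z up. Flat base from x = -52 to +8 mm, then a straight chute rises at 35 degrees to the lip (x = 66, z = 46 mm). The flat, parallel long sides are 46 to 50 mm high: grip across them (58 mm, along y) near x = -10 mm
- cup_3_lip (a point): middle of the pouring lip at the end of this cup's chute (the cup's +x end). The spacers start to slide on level-to-down slopes of about 17 degrees, so they run out once the cup is tipped chute-down by 60 to 80 degrees. Each cup holds 1 to 3 spacers at the start
- spacer_1: white ceramic spacer, plain cylinder 20 mm in diameter and 20 mm high, 20 g; origin at its centre, z its axis; lies in a cup at the start. 7 to 9 of the nine are present (absent: None), at least one in each cup
- spacer_2: white ceramic spacer, plain cylinder 20 mm in diameter and 20 mm high, 20 g; origin at its centre, z its axis; lies in a cup at the start. 7 to 9 of the nine are present (absent: None), at least one in each cup
- spacer_3: white ceramic spacer, plain cylinder 20 mm in diameter and 20 mm high, 20 g; origin at its centre, z its axis; lies in a cup at the start. 7 to 9 of the nine are present (absent: None), at least one in each cup
- spacer_4: white ceramic spacer, plain cylinder 20 mm in diameter and 20 mm high, 20 g; origin at its centre, z its axis; lies in a cup at the start. 7 to 9 of the nine are present (absent: None), at least one in each cup
- spacer_5: white ceramic spacer, plain cylinder 20 mm in diameter and 20 mm high, 20 g; origin at its centre, z its axis; lies in a cup at the start. 7 to 9 of the nine are present (absent: None), at least one in each cup
- spacer_6: white ceramic spacer, plain cylinder 20 mm in diameter and 20 mm high, 20 g; origin at its centre, z its axis; lies in a cup at the start. 7 to 9 of the nine are present (absent: None), at least one in each cup
- spacer_7: white ceramic spacer, plain cylinder 20 mm in diameter and 20 mm high, 20 g; origin at its centre, z its axis; lies in a cup at the start. 7 to 9 of the nine are present (absent: None), at least one in each cup
- spacer_8: white ceramic spacer, plain cylinder 20 mm in diameter and 20 mm high, 20 g; origin at its centre, z its axis; lies in a cup at the start. 7 to 9 of the nine are present (absent: None), at least one in each cup
- spacer_9: white ceramic spacer, plain cylinder 20 mm in diameter and 20 mm high, 20 g; origin at its centre, z its axis; lies in a cup at the start. 7 to 9 of the nine are present (absent: None), at least one in each cup
- timer: bystander: small timer 58x62x22 mm, loose, beside the microscope; origin under its centre
- gel_box: bystander: flat clear-lidded sample box 54x52x16 mm, loose, left of the cups; origin under its centre

How it is judged:
By the outcome, as a careful person would: the job done as asked, in the order asked, and still so for the second after the job is handed in, with the robot touching nothing.
Of spacer_1, spacer_2, spacer_3, spacer_4, spacer_5, spacer_6, spacer_7, spacer_8, spacer_9 only 7 to 9 are there at a start; the rules pass over those that are not, and their reading is None.
At some moment in a run one of cup_1, cup_2, cup_3 may be knocked a few centimetres aside while the robot is not near it.
It also fails if it takes over 192 s, if anything falls off the work surface, if the arm or the gripper's body presses on something with over 40 N, if the wrist force passes 120 N, or if a joint passes its speed limit or range.

## Working session

There is one attempt and no reset: what is moved stays moved. The work goes in short steps, Python scripts to look and compute and a tool call to move; the robot and the scene stay as the last step left them, time stands still between calls to the robot, and variables do not carry over. Pictures are saved under pics/ and viewed, at most 14 in all, crops included, and the job is handed in when it is done.

Besides the shell and the picture viewer there is one more tool, called as a command line: name --argument value ..., lists and objects as JSON in quotes. servo_tool: Moves the arm, as the interface text tells. Its arguments: {"type":"object","properties":{"rows":{"type":"array"}},"required":["rows"]}

```bash
mkdir -p pics; ls; cat > h.py <<'E'
import numpy as np, cv2
from scipy.spatial.transform import Rotation as R
from cell import *
def calib(n):
    c=get_calibration(n); K=np.array([[c['fx'],0,c['cx']],[0,c['fy'],c['cy']],[0,0,1.]])
    a=np.array(c['attitude'],float)
    Rm=a if a.shape==(3,3) else R.from_quat(np.r_[a[1:],a[0]]).as_matrix()
    return K,np.array(c['D'],float),np.array(c['eye'],float),Rm
def ray(cal,px,z):
    K,D,e,Rm=cal
    u=cv2.undistortPoints(np.array([px],float).reshape(-1,1,2),K,D).reshape(-1,2)
    d=np.c_[u,np.ones(len(u))]@Rm.T
    return e+d*((z-e[2])/d[:,2])[:,None]
def proj(cal,P):
    K,D,e,Rm=cal
    p=(np.array(P,float).reshape(-1,3)-e)@Rm
    return cv2.projectPoints(p,np.zeros(3),np.zeros(3),K,D)[0].reshape(-1,2)
def save(im,n): cv2.imwrite('pics/'+n,im[...,::-1])
E
python3 - <<'E'
from h import *
print(get_state()); 
for n in ['top','side','wrist']: print(n,get_calibration(n))
t=camera('top');s=camera('side');w=camera('wrist')
np.savez('c0.npz',t=t,s=s,w=w)
save(cv2.resize(t,(800,600),interpolation=cv2.INTER_CUBIC),'t0.png'); save(cv2.resize(s,(800,600),interpolation=cv2.INTER_CUBIC),'s0.png')
E
```

```text
pics
{'time': 0.0, 'joint_positions': array([ 1.17253013e+00,  4.94197497e-01,  1.34612990e+00,  1.91483808e-05,
        1.30250128e+00, -9.54778258e-02]), 'qvel': array([ 0.00017819, -0.00118459,  0.00039689,  0.00089186, -0.00056395,
        0.00097824]), 'effort': array([-3.49174888e-04, -8.78826141e+01, -3.81848001e+01,  7.09097553e-02,
        5.34010562e-02, -4.00202350e-05]), 'position': array([0.18620436, 0.59624737, 0.23532977]), 'eef_rot': array([-1.59974850e-04,  1.50819001e-01,  9.88561200e-01, -5.97018327e-04]), 'wrist_force': array([ 0.40103393,  0.43624037, -0.2286222 ]), 'ft_torque': array([0.03497799, 0.03447859, 0.03606797]), 'finger_force': 0.0, 'gripper_width': 1.0014499822350633}
top {'fx': 379.5008205167076, 'fy': 379.5008205167076, 'cx': 278.4393025036398, 'cy': 212.55734760100947, 'D': array([-0.10295261,  0.        ,  0.        ,  0.        ,  0.        ]), 'eye': array([0.39168331, 0.04276657, 0.96758646]), 'attitude': array([ 0.0532943 , -0.70488361,  0.7053427 , -0.05282508])}
side {'fx': 508.8039551180681, 'fy': 508.8039551180681, 'cx': 276.6399177772467, 'cy': 211.88376771706214, 'D': array([-0.12252486,  0.        ,  0.        ,  0.        ,  0.        ]), 'eye': array([ 0.97854161, -0.51209118,  1.23723983]), 'attitude': array([-0.25711335,  0.89662581,  0.34830063, -0.09295995])}
wrist {'fx': 360.75778731399043, 'fy': 360.75778731399043, 'cx': 279.13735486639433, 'cy': 208.00396004198922, 'D': array([-0.03618928,  0.        ,  0.        ,  0.        ,  0.        ]), 'eye': array([0.12035198, 0.61776956, 0.38407121]), 'attitude': array([0.10014854, 0.79978876, 0.58733405, 0.07312271])}
```

View pics/t0.png

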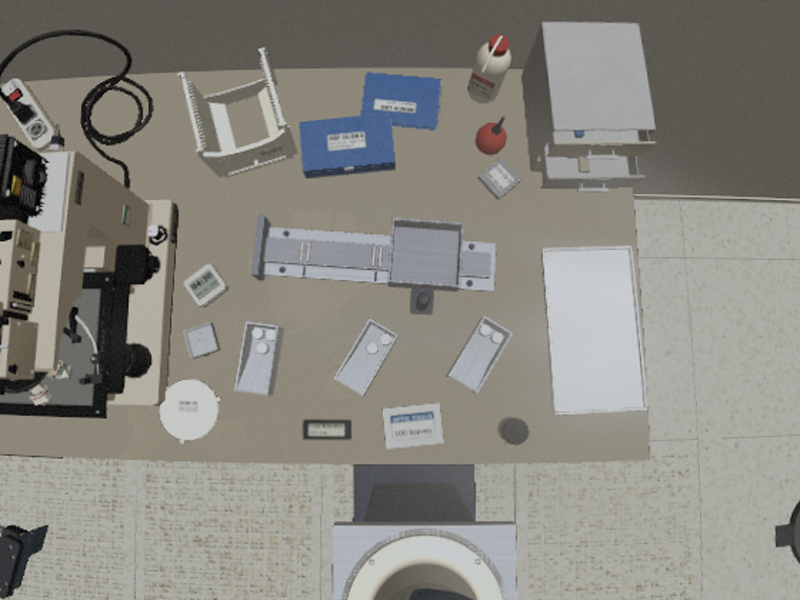

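View pics/s0.png

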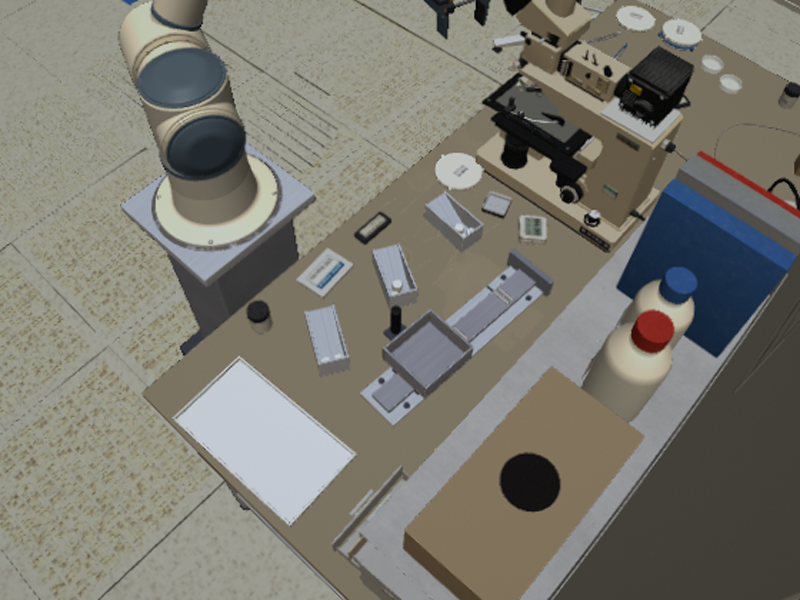

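The top view shows the rail (255–495, 215–290), the carrier near home with its handle at (423,298), three cups at about (258,357), (366,357) and (480,353), and the return tray at (594,330). I'll enlarge the cups.

```bash
python3 - <<'E'
from h import *
d=np.load('c0.npz');t=d['t']
a=t[215:285,150:370]  # cups x3.6
save(cv2.resize(a,(792,252),interpolation=cv2.INTER_CUBIC),'x.png')
b=t[145:225,170:355]
A=cv2.resize(a,(792,252),interpolation=cv2.INTER_CUBIC);B=cv2.resize(b,None,fx=4.2,fy=4.2,interpolation=cv2.INTER_CUBIC)
B=cv2.copyMakeBorder(B,0,0,0,792-B.shape[1],cv2.BORDER_CONSTANT)
save(np.vstack([A,B]),'z0.png'); print(A.shape,B.shape)
E
```

```text
(252, 792, 3) (336, 792, 3)
```

View pics/z0.png

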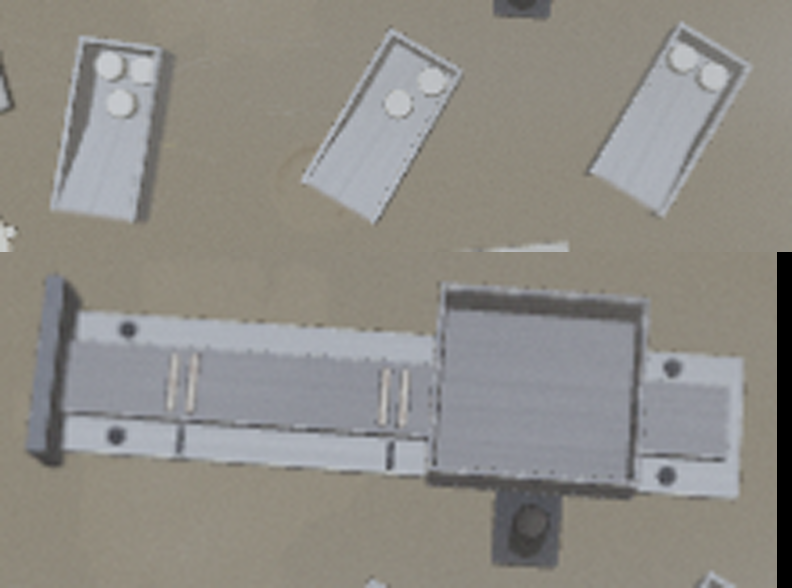

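All three chutes point towards the robot, with 3+2+2 spacers sitting at the far ends of the cups. Next I compute the positions from the corner pixels.

```bash
python3 - <<'E'
from h import *
c=calib('top')
def o(p,off,s): return (np.array(p,float)+.5)/s-.5+np.array(off)
f=lambda p:o(p,(150,215),3.6)
np.set_printoptions(precision=4,suppress=True)
for n,b,l in [('A',[(80,38),(160,47)],[(52,209),(137,221)]),('B',[(391,30),(461,72)],[(303,182),(375,222)]),('C',[(682,24),(749,67)],[(589,172),(660,214)])]:
    B=ray(c,f(b),.05);L=ray(c,f(l),.046);bm,lm=B.mean(0),L.mean(0);d=(lm-bm)[:2];ln=np.hypot(*d);yaw=np.arctan2(d[1],d[0]);u=d/ln
    org=((bm[:2]+u*.052)+(lm[:2]-u*.066))/2
    print(n,'len',ln,'w',np.linalg.norm(B[0]-B[1]),np.linalg.norm(L[0]-L[1]),'origin',org,'yaw',np.degrees(yaw),'lip',lm)
g=lambda p:o(np.array(p)-[0,252],(170,145),4.2)
print('tray rim',ray(c,g([(443,284),(648,297),(635,486),(428,474)]),.081), ray(c,g([(443,284),(648,297),(635,486),(428,474)]),.081).mean(0))
print('handle',ray(c,g([(531,523)]),.11))
for z in (0.,.01): print('marks',ray(c,g([(180,438),(390,456)]),z))
print('rail end',ray(c,g([(743,356),(739,497)]),.01),'plate top',ray(c,g([(53,274),(37,448)]),.05))
r=ray(c,o([(543,248),(632,247),(648,411),(555,412)],(0,0),1/.7),.012);print('ret',r,r.mean(0))
E
```

```text
A len 0.11733161799881407 w 0.05571515559699491 0.05882082248212917 origin [0.4451 0.2837] yaw 172.8009168778543 lip [0.3799 0.2919 0.046 ]
B len 0.11663376126619006 w 0.05529086138897531 0.05527566461449494 origin [0.4462 0.0944] yaw 150.15891599128508 lip [0.3895 0.1269 0.046 ]
C len 0.11722911159072452 w 0.05370975942946448 0.05502980821681116 origin [ 0.4506 -0.0995] yaw 147.48436544135805 lip [ 0.3953 -0.0643  0.046 ]
tray rim [[ 0.674   0.0513  0.081 ]
 [ 0.6663 -0.0671  0.081 ]
 [ 0.5552 -0.0574  0.081 ]
 [ 0.5622  0.0597  0.081 ]] [ 0.6144 -0.0034  0.081 ]
handle [[0.5294 0.003  0.11  ]]
marks [[0.6008 0.2157 0.    ]
 [0.5891 0.0848 0.    ]]
marks [[0.5986 0.2139 0.01  ]
 [0.5871 0.0844 0.01  ]]
rail end [[ 0.6504 -0.1343  0.01  ]
 [ 0.5615 -0.1292  0.01  ]] plate top [[0.6914 0.287  0.05  ]
 [0.5842 0.2919 0.05  ]]
ret [[ 0.6393 -0.2216  0.012 ]
 [ 0.6425 -0.3898  0.012 ]
 [ 0.3434 -0.401   0.012 ]
 [ 0.3445 -0.2317  0.012 ]] [ 0.4924 -0.311   0.012 ]
```

```bash
cat >> h.py <<'E'
def down(deg,tilt=0):
    "tool x at yaw deg, pointing down, then tipped by tilt deg about tool y (positive: tool x goes down)"
    a=np.radians(deg);M=np.array([[np.cos(a),np.sin(a),0],[np.sin(a),-np.cos(a),0],[0,0,-1.]]).T.reshape(3,3).T
    x=np.array([np.cos(a),np.sin(a),0]);z=np.array([0,0,-1.]);M=np.c_[x,np.cross(z,x),z]
    return M@R.from_euler('y',-tilt,degrees=True).as_matrix()
def pose():
    s=get_state();q=s['eef_rot'];return s,np.array(s['position']),R.from_quat(np.r_[q[1:],q[0]]).as_matrix()
def goal(P,M,log=True):
    s,p,T=pose()
    print('t',round(s['time'],2),'xyz',np.round(T.T@(np.array(P)-p)*1000,1),'twist',np.round(R.from_matrix(T.T@M).as_rotvec(),3),'q',np.round(s['joint_positions'],3),'F',np.round(s['wrist_force'],1))
    if log: open('log.txt','a').write(repr((list(s['joint_positions']),list(p),T.tolist()))+'\n')
E
python3 - <<'E'
from h import *
print(down(0,30))
goal((.529,.004,.2),down(174.9))
E
```

```text
[[ 0.8660254  0.        -0.5      ]
 [ 0.        -1.         0.       ]
 [-0.5        0.        -0.8660254]]
t 0.15 xyz [-503.8 -463.1   35.9] twist [-0.001 -0.    -0.214] q [ 1.172  0.494  1.346 -0.     1.302 -0.095] F [-0.8 -1.  -0.5]
```

servo_tool --rows '[{"xyz":[-197,-249,0],"twist":[0,0,-0.1],"jaw":50},{"xyz":[-197,-249,0],"twist":[0,0,-0.1],"jaw":50},{"xyz":[-197,-249,0],"twist":[0,0,-0.1],"jaw":50},{"xyz":[-197,-249,0],"twist":[0,0,-0.1],"jaw":50},{"xyz":[-197,-249,0],"twist":[0,0,-0.1],"jaw":50},{"xyz":[-504,-463,36],"twist":[0,0,-0.214],"jaw":50},{"xyz":[-504,-463,36],"twist":[0,0,-0.214],"jaw":50},{"xyz":[-504,-463,36],"twist":[0,0,-0.214],"jaw":50},{"xyz":[-504,-463,36],"twist":[0,0,-0.214],"jaw":50},{"xyz":[-504,-463,36],"twist":[0,0,-0.214],"jaw":50},{"xyz":[-504,-463,36],"twist":[0,0,-0.214],"jaw":50},{"xyz":[-504,-463,36],"twist":[0,0,-0.214],"jaw":50},{"xyz":[-504,-463,36],"twist":[0,0,-0.214],"jaw":50},{"xyz":[-504,-463,36],"twist":[0,0,-0.214],"jaw":50},{"xyz":[-504,-463,36],"twist":[0,0,-0.214],"jaw":50}]'

```text
time: 2.02
position: [0.5288, 0.0053, 0.2002]
eef_rot: [0.0, 0.044, 0.999, 0.0]
wrist_force: [0.7, 0.2, 0.5]
gripper_width: 0.546
finger_force: 0.0
```

```bash
python3 - <<'E'
from h import *
goal((.529,.004,.083),down(174.9))
w=camera('wrist'); save(w,'w1.png')
print(proj(calib('wrist'),[(.529,.004,.11)]))
E
```

```text
t 2.02 xyz [ -0.3  -1.3 117.2] twist [0.    0.    0.002] q [-0.103  0.4    1.627  0.     1.114 -1.586] F [0.7 0.2 0.5]
[[276.21444958 220.03253739]]
```

View pics/w1.png

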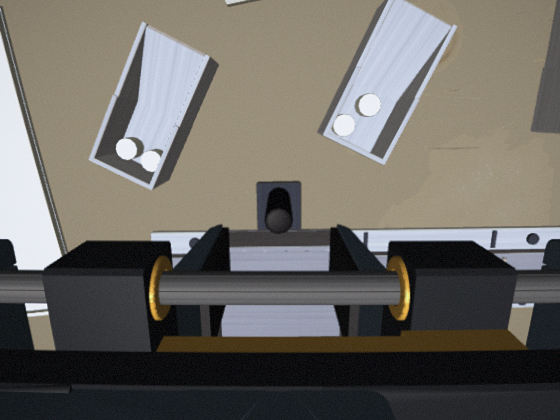

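The handle top is at (278,220), where I projected it to within 2 px. I descend and grip it.

servo_tool --rows '[{"xyz":[0,-1,60],"twist":[0,0,0],"jaw":50},{"xyz":[0,-1,100],"twist":[0,0,0],"jaw":50},{"xyz":[0,-1,117],"twist":[0,0,0],"jaw":50},{"xyz":[0,-1,117],"twist":[0,0,0],"jaw":50},{"xyz":[0,-1,117],"twist":[0,0,0],"jaw":15},{"xyz":[0,-1,117],"twist":[0,0,0],"jaw":15},{"xyz":[0,-1,117],"twist":[0,0,0],"jaw":15},{"xyz":[0,-1,117],"twist":[0,0,0],"jaw":15},{"xyz":[0,-1,117],"twist":[0,0,0],"jaw":15},{"xyz":[0,-1,117],"twist":[0,0,0],"jaw":15}]'

```text
time: 3.32
position: [0.5296, 0.0033, 0.0835]
eef_rot: [0.0, 0.044, 0.999, -0.0]
wrist_force: [-1.1, 1.0, 8.0]
gripper_width: 0.213
finger_force: 30.0
```

servo_tool --rows '[{"xyz":[0,20,0],"twist":[0,0,0],"jaw":15},{"xyz":[0,40,0],"twist":[0,0,0],"jaw":15},{"xyz":[0,60,0],"twist":[0,0,0],"jaw":15},{"xyz":[0,75,0],"twist":[0,0,0],"jaw":15},{"xyz":[0,85,0],"twist":[0,0,0],"jaw":15},{"xyz":[0,85,0],"twist":[0,0,0],"jaw":15},{"xyz":[0,85,0],"twist":[0,0,0],"jaw":15},{"xyz":[0,85,0],"twist":[0,0,0],"jaw":15}]'

```text
time: 4.32
position: [0.536, 0.0885, 0.0834]
eef_rot: [-0.001, 0.044, 0.999, 0.0]
wrist_force: [-8.4, 5.8, 13.6]
gripper_width: 0.214
finger_force: 30.0
```

```bash
python3 - <<'E'
from h import *
goal((.53,.004,.083),down(174.9))
t=camera('top'); save(cv2.resize(t[140:300,130:400],None,fx=2.9,fy=2.9,interpolation=cv2.INTER_CUBIC),'t1.png')
E
```

```text
t 4.33 xyz [ -1.5 -84.7   0.4] twist [ 0.001 -0.001  0.   ] q [ 5.300e-02  5.810e-01  1.706e+00  1.000e-03  8.560e-01 -1.429e+00] F [-8.4  5.8 13.6]
```

View pics/t1.png

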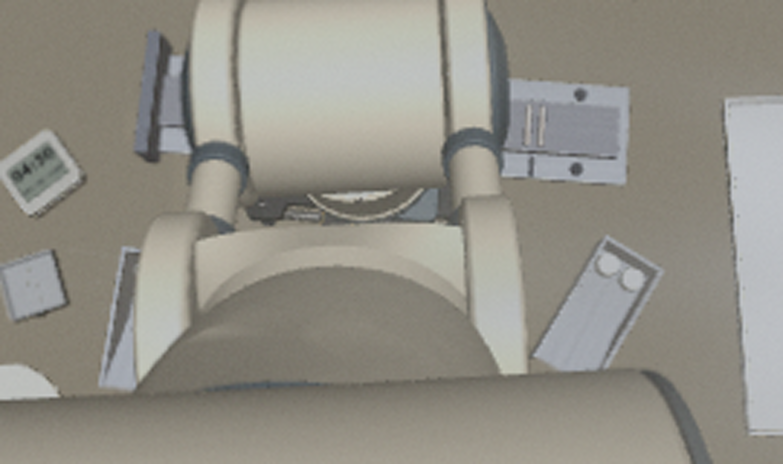

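The arm hides the carrier. I release, lift off and check it with the wrist camera.

servo_tool --rows '[{"xyz":[0,0,0],"twist":[0,0,0],"jaw":50},{"xyz":[0,0,0],"twist":[0,0,0],"jaw":50},{"xyz":[0,0,0],"twist":[0,0,0],"jaw":50},{"xyz":[0,0,-40],"twist":[0,0,0],"jaw":50},{"xyz":[0,0,-90],"twist":[0,0,0],"jaw":50},{"xyz":[60,0,-150],"twist":[0,0,0],"jaw":50},{"xyz":[60,0,-150],"twist":[0,0,0],"jaw":80},{"xyz":[60,0,-150],"twist":[0,0,0],"jaw":80},{"xyz":[60,0,-150],"twist":[0,0,0],"jaw":80}]'

```text
time: 5.5
position: [0.4775, 0.0932, 0.2323]
eef_rot: [-0.0, 0.044, 0.999, -0.0]
wrist_force: [-0.4, 0.1, -0.2]
gripper_width: 0.847
finger_force: 0.0
```

```bash
python3 - <<'E'
from h import *
goal((.53,.004,.083),down(174.9))
w=camera('wrist'); c=calib('wrist'); np.savez('w2.npz',w=w,K=c[0],D=c[1],e=c[2],R=c[3]); save(cv2.resize(w,(800,600),interpolation=cv2.INTER_CUBIC),'w2.png')
E
```

```text
t 5.5 xyz [-60.2 -84.2 149.3] twist [-0. -0.  0.] q [ 0.07   0.304  1.682 -0.     1.156 -1.412] F [-0.4  0.1 -0.2]
```

View pics/w2.png

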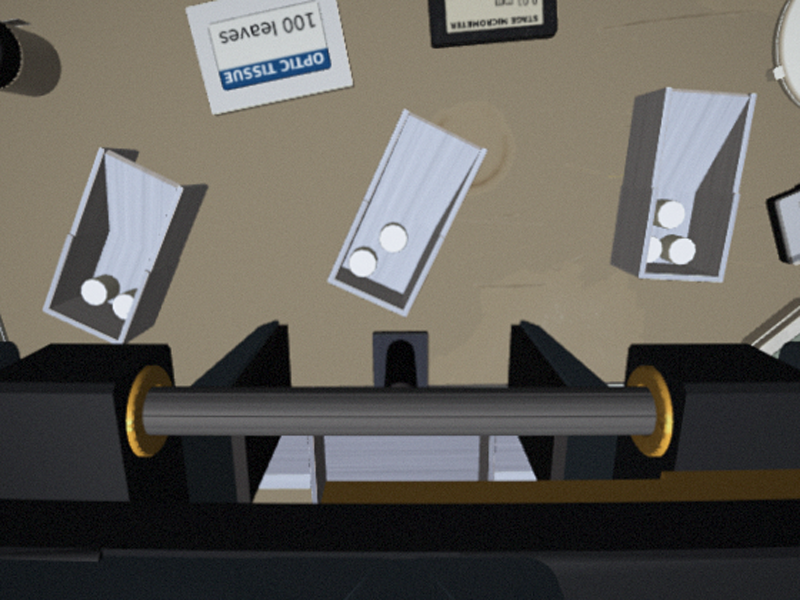

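The close view gives all three cups at once: lips at (102–183,150–186), (406–485,110–150) and (667–755,88–95). I refine the poses and fit a simple arm model.

```bash
python3 - <<'E'
from h import *
from scipy.optimize import least_squares
np.set_printoptions(precision=4,suppress=True)
d=np.load('w2.npz');c=(d['K'],d['D'],d['e'],d['R'])
f=lambda p:(np.array(p,float)+.5)*.7-.5
mod=np.array([[.066,.029,.046],[.066,-.029,.046],[-.052,.029,.05],[-.052,-.029,.05]])
for n,p in [('C',[(102,150),(183,186),(45,310),(123,342)]),('B',[(406,110),(485,150),(330,280),(406,315)]),('A',[(667,88),(755,95),(640,277),(722,281)])]:
    # lips listed left,right in wrist image
    L=ray(c,f(p[:2]),.046);B=ray(c,f(p[2:]),.05);l,b=L.mean(0)[:2],B.mean(0)[:2];v=l-b;u=v/np.hypot(*v)
    org=((b+u*.052)+(l-u*.066))/2
    print(n,np.hypot(*v),np.linalg.norm(L[0]-L[1]),'org',org,'yaw',np.degrees(np.arctan2(u[1],u[0])),'grip',org-u*.01)
print(ray(c,f([(400,332)]),.02))
# kinematics fit
X=[eval(l) for l in open('log.txt')]
for q,p,_ in X: 
  q=np.array(q);a=q[0]; print(np.round(q,3), 'r',p[0]*np.cos(a)+p[1]*np.sin(a),'lat',-p[0]*np.sin(a)+p[1]*np.cos(a),'z',p[2])
E
```

```text
C 0.11604328426083171 0.05494833548919336 org [ 0.4494 -0.0962] yaw 148.63894893706268 grip [ 0.4579 -0.1014]
B 0.11735247638925492 0.05503584593235128 org [0.4459 0.0983] yaw 149.90431511679188 grip [0.4545 0.0933]
A 0.1182432930760585 0.05664949167528769 org [0.445  0.2878] yaw 171.78439185183683 grip [0.4549 0.2864]
[[0.526  0.0904 0.02  ]]
[ 1.172  0.494  1.346 -0.     1.302 -0.095] r 0.621890896888506 lat 0.05959570243478027 z 0.2354685641365135
[-0.103  0.4    1.627  0.     1.114 -1.586] r 0.5255049959261093 lat 0.05961740076737874 z 0.20015969615914053
[ 0.053  0.581  1.706  0.001  0.856 -1.429] r 0.5399541855169596 lat 0.05982809791572856 z 0.0834426447951933
[ 0.07   0.304  1.682 -0.     1.156 -1.412] r 0.4828787376768352 lat 0.05957552520215937 z 0.23227468269800985
```

```bash
python3 - <<'E'
from h import *
from scipy.optimize import least_squares
X=[eval(l) for l in open('log.txt')]
def res(v):
    a,L2,L3,h=v;o=[]
    for q,p,_ in X:
        r=p[0]*np.cos(q[0])+p[1]*np.sin(q[0])
        o+=[a+L2*np.sin(q[1])+L3*np.sin(q[1]+q[2])-r,h+L2*np.cos(q[1])+L3*np.cos(q[1]+q[2])-p[2]]
    return o
s=least_squares(res,[0,.4,.4,.2]);print(s.x,np.abs(s.fun).max())
E
```

```text
[-0.01142066  0.50829135  0.3810489  -0.1001473 ] 0.024953472399534493
```

servo_tool --rows '[{"xyz":[-20,0,-60],"twist":[0,-0.18,0],"jaw":85},{"xyz":[-20,0,-60],"twist":[0,-0.36,0],"jaw":85},{"xyz":[-20,0,-60],"twist":[0,-0.5,0],"jaw":85},{"xyz":[-20,0,-60],"twist":[0,-0.5,0],"jaw":85}]'

```text
time: 6.05
position: [0.4951, 0.0916, 0.2913]
eef_rot: [0.246, 0.043, 0.968, -0.011]
wrist_force: [0.5, -0.1, -0.7]
gripper_width: 0.934
finger_force: 0.0
```

```bash
python3 - <<'E'
from h import *
goal((.53,.004,.083),down(174.9)); print(pose()[2])
E
```

```text
t 6.05 xyz [ 62.1 -84.  203.4] twist [-0.001  0.497  0.001] q [ 0.134  0.085  1.922 -0.174  0.655 -1.237] F [ 0.5 -0.1 -0.7]
[[-8.75615426e-01  8.78620783e-02  4.74950398e-01]
 [ 7.68388666e-02  9.96132311e-01 -4.26169938e-02]
 [-4.76857855e-01 -8.21446919e-04 -8.78980040e-01]]
```

```bash
cat > kin.py <<'E'
import numpy as np
from scipy.optimize import least_squares
from scipy.spatial.transform import Rotation as R
def fk(q,v):
    a,h,L2,e,L3,lat,Lt=v
    z=lambda t:R.from_euler('z',t).as_matrix(); y=lambda t:R.from_euler('y',t).as_matrix()
    A=z(q[0]);B=A@y(q[1]);C=B@y(q[2]);W=C@z(q[3])@y(q[4])@z(q[5])
    p=A@[a,lat,h]+B@[0,0,L2]+C@[e,0,L3]
    T=W@z(-np.pi/2)
    return p+T[:,2]*Lt,T
def data(): return [eval(l) for l in open('log.txt')]
def fit():
    X=data()
    f=lambda v:np.concatenate([fk(q,v)[0]-p for q,p,_ in X])
    s=least_squares(lambda v:np.r_[f(v),1e-3*(v-v0)],v0:=np.array([0,.3,.5,0,.4,.06,.25]));return s.x,np.abs(f(s.x)).max()
E
python3 - <<'E'
from kin import *
np.set_printoptions(precision=4,suppress=True)
v,m=fit();print(v,m)
for q,p,T in data(): print(fk(q,v)[0]-p, np.abs(fk(q,v)[1]-np.array(T)).max())
E
```

```text
[0.     0.2566 0.5968 0.1179 0.3844 0.0596 0.3307] 4.3720975773098303e-07
[-0. -0.  0.] 1.908996990763642
[ 0. -0.  0.] 1.9923724045364084
[-0. -0.  0.] 1.9921241937044445
[ 0. -0.  0.] 1.992109143232996
[ 0.  0. -0.] 1.9922646213992592
```

```bash
sed -i 's/T=W@z(-np.pi\/2)/T=W@z(np.pi\/2)/' kin.py; cat >> kin.py <<'E'
V=fit()[0]
LO=np.array([-2.91,-.82,.22,-1.22,.12,-3.08])+.03;HI=np.array([2.91,2.16,2.67,4.37,2.79,3.08])-.03
def ik(P,T,q0):
    T=np.array(T)
    f=lambda q:np.r_[(fk(q,V)[0]-P)*5,R.from_matrix(fk(q,V)[1].T@T).as_rotvec()]
    s=least_squares(f,np.clip(q0,LO+1e-3,HI-1e-3),bounds=(LO,HI));return s.x,np.abs(s.fun).max()
E
python3 - <<'E'
from kin import *
from h import down
np.set_printoptions(precision=2,suppress=True)
for q,p,T in data()[1:]: print(np.abs(fk(q,V)[1]-np.array(T)).max())
lip=np.array([.622,.081,.10]);q1=np.array(data()[3][0])
for s in (1,-1):
  for yaw in range(0,360,20):
    # chute direction yaw; tool x yaw = yaw (s=1) or yaw+180
    out=[]
    q=None;mx=0
    base=down(yaw if s==1 else yaw+180)
    L=np.array([.076*s,0,-.016])
    for t0 in [None]:
      for tilt in (0,15,30,45,60,75):
        T=down(yaw if s==1 else yaw+180,s*tilt); P=lip+[0,0,.06]-T@L
        if q is None:
            best=min((ik(P,T,np.r_[q1[:5],g]) for g in (-2.5,-1.4,0,1.4,2.5)),key=lambda r:r[1]);q,e=best
        else:
            qn,e=ik(P,T,q);out.append(np.abs(qn-q).max());q=qn
        mx=max(mx,e)
    print(s,yaw,'err',round(mx,3),'step',np.array(out),'q',q)
E
```

```text
2.2684219953827967e-16
2.675810961694225e-16
2.38524477946811e-16
2.498001805406602e-16
1 0 err 0.0 step [0.39 0.36 0.34 0.32 0.3 ] q [0.02 1.16 0.57 0.06 2.72 1.63]
1 20 err 0.0 step [0.38 0.35 0.33 0.31 0.28] q [ 0.13  1.16  0.59 -0.46  2.66  1.1 ]
1 40 err 0.0 step [0.33 0.32 0.3  0.27 0.23] q [ 0.24  1.11  0.71 -0.75  2.46  0.82]
1 60 err 0.0 step [0.24 0.25 0.24 0.22 0.2 ] q [ 0.33  1.03  0.9  -0.9   2.2   0.71]
1 80 err 0.0 step [0.27 0.23 0.19 0.19 0.18] q [ 0.42  0.94  1.14 -1.02  1.92  0.69]
1 100 err 0.0 step [0.29 0.28 0.24 0.2  0.18] q [ 0.47  0.85  1.4  -1.18  1.63  0.73]
1 120 err 0.154 step [0.27 0.34 0.35 0.26 0.22] q [ 0.48  0.73  1.52 -1.19  1.38  0.62]
1 140 err 0.329 step [0.25 0.37 0.55 0.17 0.2 ] q [ 0.43  0.59  1.64 -1.19  1.07  0.41]
1 160 err 0.476 step [0.33 0.33 0.79 0.07 0.1 ] q [ 0.26  0.42  1.81 -1.19  0.55  0.04]
1 180 err 0.476 step [0.37 0.4  0.54 0.65 0.05] q [ 0.11  0.36  1.9  -1.19  0.15 -0.3 ]
1 200 err 0.477 step [0.35 0.35 0.83 0.05 0.05] q [-0.08  0.36  1.91  1.28  0.29 -3.05]
1 220 err 0.5 step [0.28 0.38 0.34 0.08 0.08] q [-0.21  0.4   1.79  
[... 1411 characters left out ...]
.84]
-1 200 err 0.0 step [0.35 0.35 1.04 1.   0.52] q [-0.21  0.69  2.23  2.53  1.13 -1.44]
-1 220 err 0.0 step [0.28 0.38 0.65 0.6  0.37] q [-0.39  0.69  2.07  1.93  1.15 -1.21]
-1 240 err 0.0 step [0.27 0.36 0.41 0.36 0.27] q [-0.45  0.73  1.85  1.49  1.31 -0.98]
-1 260 err 0.0 step [0.29 0.3  0.26 0.21 0.18] q [-0.43  0.79  1.59  1.21  1.55 -0.85]
-1 280 err 0.0 step [0.28 0.24 0.2  0.17 0.18] q [-0.37  0.88  1.33  1.02  1.82 -0.78]
-1 300 err 0.0 step [0.24 0.22 0.22 0.21 0.19] q [-0.29  0.97  1.08  0.88  2.1  -0.78]
-1 320 err 0.0 step [0.29 0.29 0.27 0.25 0.22] q [-0.19  1.05  0.85  0.73  2.37 -0.86]
-1 340 err 0.0 step [0.36 0.34 0.32 0.29 0.26] q [-0.09  1.12  0.67  0.5   2.59 -1.06]
```

Fit is exact, so IK can be predicted. A sideways pour works: chute yaw 240°, tool x opposite the chute. I turn the wrist around on the way to cup C.

```bash
python3 - <<'E'
from h import *
goal((.46,-.02,.25),down(60))
E
```

```text
t 6.05 xyz [  41.9 -114.2   24.4] twist [0.497 0.318 1.959] q [ 0.134  0.085  1.922 -0.174  0.655 -1.237] F [ 0.5 -0.1 -0.7]
```

servo_tool --rows '[{"xyz":[42,-114,24],"twist":[0.497,0.318,1.959],"jaw":91},{"xyz":[42,-114,24],"twist":[0.497,0.318,1.959],"jaw":91},{"xyz":[42,-114,24],"twist":[0.497,0.318,1.959],"jaw":91},{"xyz":[42,-114,24],"twist":[0.497,0.318,1.959],"jaw":91},{"xyz":[42,-114,24],"twist":[0.497,0.318,1.959],"jaw":91},{"xyz":[42,-114,24],"twist":[0.497,0.318,1.959],"jaw":91},{"xyz":[42,-114,24],"twist":[0.497,0.318,1.959],"jaw":91},{"xyz":[42,-114,24],"twist":[0.497,0.318,1.959],"jaw":91},{"xyz":[42,-114,24],"twist":[0.497,0.318,1.959],"jaw":91},{"xyz":[42,-114,24],"twist":[0.497,0.318,1.959],"jaw":91},{"xyz":[42,-114,24],"twist":[0.497,0.318,1.959],"jaw":91},{"xyz":[42,-114,24],"twist":[0.497,0.318,1.959],"jaw":91}]'

```text
time: 7.55
position: [0.4629, -0.0204, 0.2514]
eef_rot: [-0.001, 0.866, 0.499, 0.001]
wrist_force: [0.1, -0.7, -0.4]
gripper_width: 0.992
finger_force: 0.0
```

```bash
python3 - <<'E'
from h import *
goal((.4585,-.1033,.2),down(-32))
E
```

```text
t 7.55 xyz [-74.1  37.8  51.3] twist [-2.000e-03 -1.000e-03  1.605e+00] q [-0.175  0.249  1.705  0.002  1.188  0.349] F [ 0.1 -0.7 -0.4]
```

servo_tool --rows '[{"xyz":[-74,38,51],"twist":[0,0,1.605],"jaw":91},{"xyz":[-74,38,51],"twist":[0,0,1.605],"jaw":91},{"xyz":[-74,38,51],"twist":[0,0,1.605],"jaw":91},{"xyz":[-74,38,51],"twist":[0,0,1.605],"jaw":91},{"xyz":[-74,38,51],"twist":[0,0,1.605],"jaw":91},{"xyz":[-74,38,51],"twist":[0,0,1.605],"jaw":91},{"xyz":[-74,38,51],"twist":[0,0,1.605],"jaw":91},{"xyz":[-74,38,51],"twist":[0,0,1.605],"jaw":91},{"xyz":[-74,38,51],"twist":[0,0,1.605],"jaw":91},{"xyz":[-74,38,51],"twist":[0,0,1.605],"jaw":91},{"xyz":[-74,38,51],"twist":[0,0,1.605],"jaw":91}]'

```text
time: 8.93
position: [0.4578, -0.1028, 0.2006]
eef_rot: [-0.001, 0.962, -0.274, 0.001]
wrist_force: [-0.3, -0.0, 0.6]
gripper_width: 0.994
finger_force: 0.0
```

```bash
cat >> h.py <<'E'
MOD=np.array([[.066,.029,.046],[.066,-.029,.046],[-.052,.029,.05],[-.052,-.029,.05]])
def cupP(org,deg,pts=MOD): return np.c_[(R.from_euler('z',deg,degrees=True).apply(pts))]+[org[0],org[1],0]
E
python3 - <<'E'
from h import *
goal((.4585,-.1033,.033),down(-32))
w=camera('wrist'); c=calib('wrist');t=camera('top')
q=proj(c,cupP((.450,-.098),148));print(np.round(q))
m=w.copy()
for p in q: cv2.circle(m,tuple(int(round(a)) for a in p),2,(255,0,0),-1)
tt=cv2.resize(t[140:300,130:400],None,fx=2,fy=2,interpolation=cv2.INTER_CUBIC)
tt=cv2.copyMakeBorder(tt,0,20,0,560-540,cv2.BORDER_CONSTANT)
save(np.vstack([m[:255],tt]),'w3.png')
E
```

```text
t 8.93 xyz [  0.7   0.4 167.6] twist [-0.002 -0.001  0.004] q [-0.349  0.321  1.765  0.002  1.055  1.775] F [-0.3 -0.   0.6]
[[312. 279.]
 [249. 279.]
 [316. 149.]
 [245. 149.]]
```

View pics/w3.png

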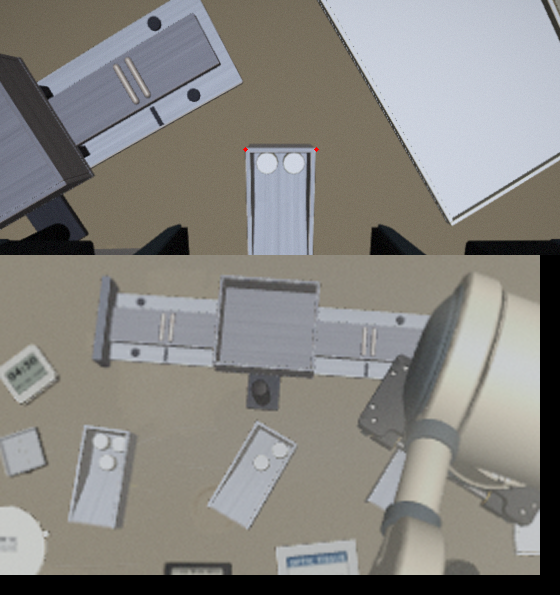

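The projected corners sit on cup C to within about 1 px. The carrier is over the middle mark by eye, and I check that numerically after gripping.

servo_tool --rows '[{"xyz":[0,0,60],"twist":[0,0,0],"jaw":91},{"xyz":[0,0,110],"twist":[0,0,0],"jaw":91},{"xyz":[0,0,145],"twist":[0,0,0],"jaw":91},{"xyz":[0,0,165],"twist":[0,0,0],"jaw":91},{"xyz":[0,0,167],"twist":[0,0,0],"jaw":91},{"xyz":[0,0,167],"twist":[0,0,0],"jaw":50},{"xyz":[0,0,167],"twist":[0,0,0],"jaw":50},{"xyz":[0,0,167],"twist":[0,0,0],"jaw":50},{"xyz":[0,0,167],"twist":[0,0,0],"jaw":50},{"xyz":[0,0,167],"twist":[0,0,0],"jaw":50},{"xyz":[0,0,130],"twist":[0,0,0],"jaw":50},{"xyz":[0,0,75],"twist":[0,0,0],"jaw":50},{"xyz":[0,0,15],"twist":[0,0,0],"jaw":50},{"xyz":[0,0,-10],"twist":[0,0,0],"jaw":50},{"xyz":[0,0,-10],"twist":[0,0,0],"jaw":50}]'

```text
time: 10.9
position: [0.4583, -0.1031, 0.2123]
eef_rot: [-0.001, 0.961, -0.276, 0.003]
wrist_force: [-0.3, 0.3, -2.3]
gripper_width: 0.632
finger_force: 30.0
```

```bash
cat >> h.py <<'E'
# pour: chute direction yaw U, tool x = U+180; lip in tool frame
LIP=np.array([-.076,0,-.013])
FILL=np.array([.622,.081])
def pourpose(U,tilt,lipz,back=.025):
    a=np.radians(U);u=np.array([np.cos(a),np.sin(a)])
    T=down(U+180,-tilt); l=np.r_[FILL-back*u,lipz]
    return l-T@LIP,T
E
python3 - <<'E'
from h import *
from kin import *
np.set_printoptions(precision=3,suppress=True)
c=calib('top')
h=ray(c,[(130+263.5/2,140+131/2)],.11)[0];m=ray(c,[(130+367/2,140+115/2),(130+166/2,140+100/2)],.005);m0=m.mean(0)
d=m[1]-m[0];d/=np.linalg.norm(d);print('handle',h,'marks',m,'carrier along rel. fill',(h-m0)@d)
q=get_state()['joint_positions']
for U in (235,245,255):
  qq=q
  for tilt,z in [(0,.185),(15,.16),(30,.135),(45,.11),(55,.095),(65,.09),(75,.09)]:
    P,T=pourpose(U,tilt,z);qq,e=ik(P,T,qq);print(U,tilt,P,qq,round(e,4))
goal(*pourpose(245,0,.185))
E
```

```text
handle [0.538 0.082 0.11 ] marks [[ 0.577 -0.047  0.005]
 [ 0.597  0.213  0.005]] carrier along rel. fill -0.005255892994729082
235 0 [0.68  0.164 0.172] [0.151 0.657 1.214 0.    1.27  0.762] 0.0
235 15 [0.68  0.164 0.167] [0.055 0.592 1.401 0.245 0.998 0.548] 0.0
235 30 [0.678 0.161 0.162] [-0.059  0.574  1.578  0.633  0.803  0.146] 0.0
235 45 [0.672 0.153 0.155] [-0.182  0.619  1.732  1.14   0.786 -0.42 ] 0.0
235 55 [0.667 0.146 0.15 ] [-0.263  0.687  1.813  1.417  0.893 -0.764] 0.0
235 65 [0.662 0.137 0.153] [-0.336  0.767  1.867  1.582  1.06  -1.005] 0.0
235 75 [0.655 0.128 0.16 ] [-0.398  0.859  1.899  1.668  1.249 -1.175] 0.0
245 0 [0.665 0.173 0.172] [0.167 0.64  1.251 0.    1.251 0.603] 0.0
245 15 [0.665 0.173 0.167] [0.057 0.59  1.407 0.268 1.035 0.369] 0.0
245 30 [0.663 0.169 0.162] [-0.068  0.585  1.553  0.635  0.906 -0.007] 0.0
245 45 [0.659 0.161 0.155] [-0.197  0.64   1.674  1.036  0.925 -0.461] 0.0
245 55 [0.655 0.153 0.15 ] [-0.278  0.709  1.734  1.248  1.022 -0.73 ] 0.0
245 65 [0.651 0.143 0.153] [-0.35   0.786  1.77   1.386  1.165 -0.927] 0.0
245 75 [0.646 0.133 0.16 ] [-0.409  0.872  1.786  1.471  1.327 -1.071] 0.0
255 0 [0.648 0.179 0.172] [0.18  0.62  1.292 0.    1.23  0.442] 0.0
255 15 [0.648 0.179 0.167] [0.059 0.587 1.413 0.283 1.075 0.194] 0.0
255 30 [0.647 0.175 0.162] [-0.073  0.598  1.524  0.62   1.008 -0.147] 0.0
255 45 [0.645 0.166 0.155] [-0.204  0.663  1.611  0.943  1.06  -0.51 ] 0.0
255 55 [0.643 0.158 0.15 ] [-0.283  0.734  1.649  1.11   1.154 -0.72 ] 0.0
255 65 [0.64  0.148 0.153] [-0.35   0.81   1.666  1.226  1.284 -0.874] 0.0
255 75 [0.637 0.136 0.16 ] [-0.404  0.892  1.668  1.308  1.43  -0.989] 0.0
t 10.9 xyz [  28.6 -343.    41.4] twist [ 0.003 -0.007 -1.693] q [-0.349  0.304  1.751  0.002  1.081  1.779] F [-0.3  0.3 -2.3]
```

The handle reads 5 mm short of the fill mark, so I check the carrier closely.

```bash
python3 - <<'E'
from h import *
t=camera('top'); save(cv2.resize(t[145:215,175:335],None,fx=5,fy=5,interpolation=cv2.INTER_CUBIC),'t2.png')
c=calib('top')
# predicted px for carrier at fill and at fill-5mm (rail centre/yaw from marks)
yh=np.array([.088,.996,0]);xh=np.array([.996,-.088,0])
for d in (0,-.005):
    C=np.r_[FILL,0]+yh*d
    pts=[C+xh*a*.056+yh*b*.061+[0,0,.081] for a,b in((1,1),(1,-1),(-1,-1),(-1,1))]+[C-.085*xh+[0,0,.11]]
    print(np.round((proj(c,pts)-[175,145]+.5)*5-.5))
E
```

```text
[[327.  21.]
 [577.  41.]
 [557. 267.]
 [302. 245.]
 [421. 306.]]
[[337.  21.]
 [587.  42.]
 [568. 268.]
 [313. 246.]
 [431. 307.]]
```

View pics/t2.png

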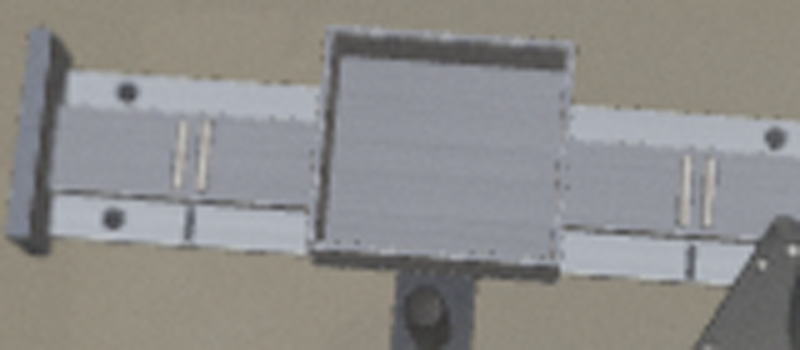

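```bash
python3 - <<'E'
from h import *
np.set_printoptions(precision=4,suppress=True)
c=calib('top'); o=lambda p:(np.array(p,float)+.5)/5-.5+[175,145]
m=ray(c,o([(691,262),(190,224)]),.008);y=m[1]-m[0];L=np.linalg.norm(y);y/=L
r=ray(c,o([(329,27),(575,42),(558,265),(312,250)]),.081);h=ray(c,o([(427,305)]),.11)[0]
m0=m.mean(0);print('L',L,y,'mid',m0,'tray',r.mean(0),(r.mean(0)-m0)@y,'handle',h,(h-m0)@y,'sides',np.linalg.norm(r[0]-r[1]),np.linalg.norm(r[1]-r[2]))
E
```

```text
L 0.2598591515480975 [0.0782 0.9969 0.    ] mid [0.5876 0.0844 0.008 ] tray [0.6207 0.0797 0.081 ] -0.002044913457618918 handle [0.5376 0.0856 0.11  ] -0.002708627083395261 sides 0.11988954168629933 0.11055142234214324
```

```bash
python3 - <<'E'
from h import *
np.set_printoptions(precision=0,suppress=True)
s,p,T=pose();c=calib('wrist');re=T.T@(c[2]-p);rr=T.T@c[3]
pts=[(.5376,.087,.11),(.577,-.045,.008),(.598,.214,.008),(.5695,.1466,.081),(.5588,.0248,.081)]
for P in [(.45,.0,.26),(.42,0,.3)]:
  for yaw in (0,30,60):
    M=down(yaw);q=proj((c[0],c[1],np.array(P)+M@re,M@rr),pts);print(P,yaw,q.tolist())
goal((.42,.03,.3),down(0))
E
```

```text
(0.45, 0.0, 0.26) 0 [[170.74816090823958, 92.58423150083635], [322.98927629372525, 59.37934611355399], [74.98271124720904, 40.216386989403304], [109.36184556086249, 56.91511534481472], [251.12273671443637, 68.69645172639449]]
(0.45, 0.0, 0.26) 30 [[239.32339770055512, 49.518317423591895], [375.67625547731717, 98.73924206343416], [167.0503745605005, -55.17232002325318], [198.0787306650758, -17.892167564327877], [318.32298864910433, 71.29809683173858]]
(0.45, 0.0, 0.26) 60 [[321.8816122218174, 49.71077701030782], [399.13557451158556, 157.70288434973094], [301.56678727983626, -83.76211395886105], [317.03345731302295, -31.716619048440208], [373.01796666629053, 108.29576703979146]]
(0.42, 0, 0.3) 0 [[181.67702692624184, 60.28823026571277], [319.50077864203183, 36.875496275267665], [91.05774704898644, 19.13646398309797], [125.3603227243041, 30.163703816170198], [253.76734083448574, 40.88568979267623]]
(0.42, 0, 0.3) 30 [[260.86894830951326, 25.96936838081197], [380.90068446578516, 77.30866319000717], [190.51091423988245, -65.12149278589015], [222.69707916630983, -33.37706670830613], [330.26394461526183, 47.810960832898985]]
(0.42, 0, 0.3) 60 [[346.76270136160224, 39.83570130348494], [410.75102541260077, 141.7016231406691], [323.75443365084897, -79.44499099153836], [341.3431462456129, -32.248290466319105], [390.0000144000147, 93.5530956181107]]
t 10.95 xyz [-102.  -93.  -89.] twist [-0. -0. -1.] q [-0.  0.  2.  0.  1.  2.] F [-1. -0. -2.]
```

servo_tool --rows '[{"xyz":[-81,-171,-68],"twist":[0,0,-0.557],"jaw":50},{"xyz":[-81,-171,-68],"twist":[0,0,-0.557],"jaw":50},{"xyz":[-81,-171,-68],"twist":[0,0,-0.557],"jaw":50},{"xyz":[-81,-171,-68],"twist":[0,0,-0.557],"jaw":50},{"xyz":[-81,-171,-68],"twist":[0,0,-0.557],"jaw":50},{"xyz":[-81,-171,-68],"twist":[0,0,-0.557],"jaw":50}]'

```text
time: 11.7
position: [0.4788, 0.084, 0.2776]
eef_rot: [-0.0, 1.0, -0.002, 0.0]
wrist_force: [-0.8, -0.3, -1.8]
gripper_width: 0.632
finger_force: 30.0
```

```bash
python3 - <<'E'
from h import *
goal(*pourpose(245,0,.185))
w=camera('wrist'); c=calib('wrist'); np.savez('w4.npz',K=c[0],D=c[1],e=c[2],R=c[3]); save(cv2.resize(w,(800,600),interpolation=cv2.INTER_CUBIC),'w4.png')
E
```

```text
t 11.7 xyz [185.5 -89.2 105.6] twist [-0.    -0.    -1.138] q [0.051 0.254 1.616 0.    1.271 1.625] F [-0.8 -0.3 -1.8]
```

View pics/w4.png

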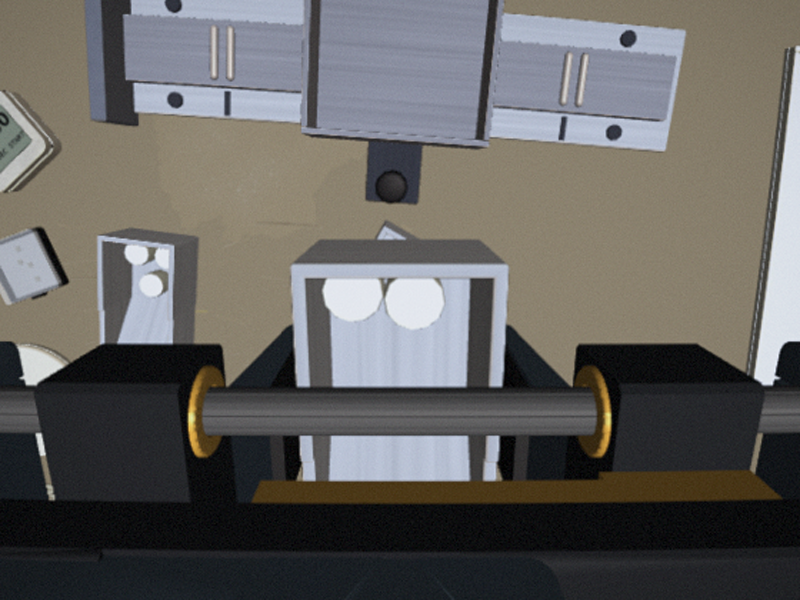

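Marks at (227,103) and (563,128), handle top at (391,185), tray front rim corners at (303,132) and (489,144).

```bash
python3 - <<'E'
from h import *
np.set_printoptions(precision=4,suppress=True)
d=np.load('w4.npz');c=(d['K'],d['D'],d['e'],d['R']);f=lambda p:(np.array(p,float)+.5)*.7-.5
for z in (.005,.010):
    m=ray(c,f([(563,128),(227,103)]),z);y=m[1]-m[0];L=np.linalg.norm(y);y/=L;m0=m.mean(0)
    h=ray(c,f([(391,185)]),.11)[0];r=ray(c,f([(303,132),(489,144)]),.081)
    print(z,'L',L,y,m0,'handle',h,(h-m0)@y,'rim',r.mean(0),np.linalg.norm(r[0]-r[1]),(r.mean(0)-m0)@y)
E
```

```text
0.005 L 0.2629847243410139 [0.0764 0.9971 0.    ] [0.5878 0.0869 0.005 ] handle [0.5375 0.0894 0.11  ] -0.0013436742127242221 rim [0.5664 0.0863 0.081 ] 0.12006173135034634 -0.0022793314147977785
0.01 L 0.25986551220142023 [0.0764 0.9971 0.    ] [0.5873 0.0869 0.01  ] handle [0.5375 0.0894 0.11  ] -0.001276986276156083 rim [0.5664 0.0863 0.081 ] 0.12006173135034634 -0.002212643478229648
```

All readings put the carrier about 2 mm short of the fill detent. I put cup C back, re-seat the carrier with the free gripper, then continue.

servo_tool --rows '[{"xyz":[-20,187,40],"twist":[0,0,0.557],"jaw":50},{"xyz":[-20,187,40],"twist":[0,0,0.557],"jaw":50},{"xyz":[-20,187,40],"twist":[0,0,0.557],"jaw":50},{"xyz":[-20,187,100],"twist":[0,0,0.557],"jaw":50},{"xyz":[-20,187,160],"twist":[0,0,0.557],"jaw":50},{"xyz":[-20,187,200],"twist":[0,0,0.557],"jaw":50},{"xyz":[-20,187,230],"twist":[0,0,0.557],"jaw":50},{"xyz":[-20,187,241],"twist":[0,0,0.557],"jaw":50},{"xyz":[-20,187,244],"twist":[0,0,0.557],"jaw":50},{"xyz":[-20,187,244],"twist":[0,0,0.557],"jaw":50},{"xyz":[-20,187,244],"twist":[0,0,0.557],"jaw":91},{"xyz":[-20,187,244],"twist":[0,0,0.557],"jaw":91},{"xyz":[-20,187,244],"twist":[0,0,0.557],"jaw":91},{"xyz":[-20,187,200],"twist":[0,0,0.557],"jaw":91},{"xyz":[-20,187,140],"twist":[0,0,0.557],"jaw":91},{"xyz":[-20,187,80],"twist":[0,0,0.557],"jaw":60},{"xyz":[-20,187,77],"twist":[0,0,0.557],"jaw":60}]'

```text
time: 13.88
position: [0.4611, -0.1024, 0.2057]
eef_rot: [-0.0, 0.961, -0.276, 0.005]
wrist_force: [0.2, 0.3, -0.6]
gripper_width: 0.807
finger_force: 0.0
```

```bash
python3 - <<'E'
from h import *
goal((.537,.089,.2),down(-4.6))
E
```

```text
t 13.88 xyz [ -37.2 -202.5    6.1] twist [-0.001 -0.01  -0.478] q [-0.346  0.314  1.757  0.002  1.061  1.783] F [ 0.2  0.3 -0.6]
```

servo_tool --rows '[{"xyz":[-37,-203,6],"twist":[0,0,-0.478],"jaw":50},{"xyz":[-37,-203,6],"twist":[0,0,-0.478],"jaw":50},{"xyz":[-37,-203,6],"twist":[0,0,-0.478],"jaw":50},{"xyz":[-37,-203,6],"twist":[0,0,-0.478],"jaw":50},{"xyz":[-37,-203,6],"twist":[0,0,-0.478],"jaw":50},{"xyz":[-37,-203,66],"twist":[0,0,-0.478],"jaw":50},{"xyz":[-37,-203,110],"twist":[0,0,-0.478],"jaw":50},{"xyz":[-37,-203,123],"twist":[0,0,-0.478],"jaw":50},{"xyz":[-37,-203,123],"twist":[0,0,-0.478],"jaw":15},{"xyz":[-37,-203,123],"twist":[0,0,-0.478],"jaw":15},{"xyz":[-37,-203,123],"twist":[0,0,-0.478],"jaw":15},{"xyz":[-37,-203,123],"twist":[0,0,-0.478],"jaw":15},{"xyz":[-37,-203,123],"twist":[0,0,-0.478],"jaw":15}]'

```text
time: 15.5
position: [0.5365, 0.09, 0.0802]
eef_rot: [-0.0, 0.999, -0.04, 0.002]
wrist_force: [-1.3, -1.2, 10.9]
gripper_width: 0.214
finger_force: 30.0
```

```bash
python3 - <<'E'
from h import *
goal((.537,.089,.083),down(-4.6)); s=get_state(); print(s['position'],s['gripper_width'])
E
```

```text
t 15.5 xyz [ 0.6  0.9 -2.8] twist [-0.001 -0.005 -0.   ] q [0.056 0.585 1.711 0.    0.841 1.707] F [-1.3 -1.2 10.9]
[0.53649875 0.08998802 0.08015571] 0.2142046710407899
```

servo_tool --rows '[{"xyz":[0,-2,0],"twist":[0,0,0],"jaw":15},{"xyz":[0,-2,0],"twist":[0,0,0],"jaw":15},{"xyz":[0,-2,0],"twist":[0,0,0],"jaw":15}]'

```text
time: 15.88
position: [0.5366, 0.092, 0.0801]
eef_rot: [-0.0, 0.999, -0.04, 0.002]
wrist_force: [-0.8, -0.8, 10.8]
gripper_width: 0.211
finger_force: 30.0
```

servo_tool --rows '[{"xyz":[0,-2,0],"twist":[0,0,0],"jaw":15},{"xyz":[0,-2,0],"twist":[0,0,0],"jaw":15}]'

```text
time: 16.12
position: [0.5368, 0.094, 0.0802]
eef_rot: [-0.0, 0.999, -0.04, 0.002]
wrist_force: [-0.2, -0.8, 11.6]
gripper_width: 0.216
finger_force: 30.0
```

servo_tool --rows '[{"xyz":[0,-2,0],"twist":[0,0,0],"jaw":15},{"xyz":[0,-2,0],"twist":[0,0,0],"jaw":15}]'

```text
time: 16.38
position: [0.5369, 0.0962, 0.0801]
eef_rot: [-0.001, 0.999, -0.04, 0.002]
wrist_force: [-1.5, 1.7, 9.8]
gripper_width: 0.216
finger_force: 30.0
```

servo_tool --rows '[{"xyz":[0,3,0],"twist":[0,0,0],"jaw":15},{"xyz":[0,3,0],"twist":[0,0,0],"jaw":15}]'

```text
time: 16.62
position: [0.5367, 0.0927, 0.0802]
eef_rot: [-0.0, 0.999, -0.04, 0.002]
wrist_force: [-1.7, -5.9, 11.2]
gripper_width: 0.211
finger_force: 30.0
```

servo_tool --rows '[{"xyz":[0,2,0],"twist":[0,0,0],"jaw":15},{"xyz":[0,2,0],"twist":[0,0,0],"jaw":15}]'

```text
time: 16.88
position: [0.5365, 0.091, 0.0801]
eef_rot: [-0.0, 0.999, -0.04, 0.002]
wrist_force: [-0.7, -0.5, 10.6]
gripper_width: 0.215
finger_force: 30.0
```

servo_tool --rows '[{"xyz":[0,2,0],"twist":[0,0,0],"jaw":15},{"xyz":[0,2,0],"twist":[0,0,0],"jaw":15}]'

```text
time: 17.12
position: [0.5364, 0.089, 0.0801]
eef_rot: [-0.0, 0.999, -0.04, 0.002]
wrist_force: [-0.2, 0.1, 9.7]
gripper_width: 0.211
finger_force: 30.0
```

servo_tool --rows '[{"xyz":[0,2,0],"twist":[0,0,0],"jaw":15},{"xyz":[0,2,0],"twist":[0,0,0],"jaw":15}]'

```text
time: 17.38
position: [0.5363, 0.0872, 0.0802]
eef_rot: [-0.001, 0.999, -0.04, 0.002]
wrist_force: [-1.7, 0.8, 11.4]
gripper_width: 0.213
finger_force: 30.0
```

servo_tool --rows '[{"xyz":[0,3,0],"twist":[0,0,0],"jaw":15},{"xyz":[0,3,0],"twist":[0,0,0],"jaw":15},{"xyz":[0,3,0],"twist":[0,0,0],"jaw":15}]'

```text
time: 17.75
position: [0.536, 0.084, 0.0801]
eef_rot: [-0.0, 0.999, -0.04, 0.002]
wrist_force: [-1.3, -1.4, 10.4]
gripper_width: 0.215
finger_force: 30.0
```

servo_tool --rows '[{"xyz":[0,-9,0],"twist":[0,0,0],"jaw":15},{"xyz":[0,-9,0],"twist":[0,0,0],"jaw":15},{"xyz":[0,-9,0],"twist":[0,0,0],"jaw":15},{"xyz":[0,-9,0],"twist":[0,0,0],"jaw":15}]'

```text
time: 18.25
position: [0.5367, 0.0932, 0.0801]
eef_rot: [-0.001, 0.999, -0.04, 0.002]
wrist_force: [-1.2, 1.5, 10.4]
gripper_width: 0.212
finger_force: 30.0
```

servo_tool --rows '[{"xyz":[0,-1,0],"twist":[0,0,0],"jaw":15},{"xyz":[0,-1,0],"twist":[0,0,0],"jaw":15},{"xyz":[0,-1,0],"twist":[0,0,0],"jaw":15}]'

```text
time: 18.62
position: [0.5368, 0.0939, 0.0801]
eef_rot: [-0.0, 0.999, -0.04, 0.002]
wrist_force: [-1.7, -2.7, 10.4]
gripper_width: 0.213
finger_force: 30.0
```

servo_tool --rows '[{"xyz":[0,-1,0],"twist":[0,0,0],"jaw":15},{"xyz":[0,-1,0],"twist":[0,0,0],"jaw":15},{"xyz":[0,-1,0],"twist":[0,0,0],"jaw":15}]'

```text
time: 19.0
position: [0.5368, 0.095, 0.0801]
eef_rot: [-0.0, 0.999, -0.04, 0.002]
wrist_force: [-1.4, -1.7, 11.5]
gripper_width: 0.215
finger_force: 30.0
```

servo_tool --rows '[{"xyz":[0,-1,0],"twist":[0,0,0],"jaw":15},{"xyz":[0,-1,0],"twist":[0,0,0],"jaw":15},{"xyz":[0,-1,0],"twist":[0,0,0],"jaw":15}]'

```text
time: 19.38
position: [0.5369, 0.096, 0.0801]
eef_rot: [-0.0, 0.999, -0.04, 0.002]
wrist_force: [-0.7, -0.5, 11.1]
gripper_width: 0.207
finger_force: 30.0
```

servo_tool --rows '[{"xyz":[0,-1,0],"twist":[0,0,0],"jaw":15},{"xyz":[0,-1,0],"twist":[0,0,0],"jaw":15},{"xyz":[0,-1,0],"twist":[0,0,0],"jaw":15}]'

```text
time: 19.75
position: [0.537, 0.0971, 0.0802]
eef_rot: [-0.0, 0.999, -0.04, 0.002]
wrist_force: [-1.2, 0.2, 9.8]
gripper_width: 0.213
finger_force: 30.0
```

Forces are noisy, but the crossing lies around y≈0.092–0.093. I go there, release so the detent can centre it, and measure.

servo_tool --rows '[{"xyz":[0,4.5,0],"twist":[0,0,0],"jaw":15},{"xyz":[0,4.5,0],"twist":[0,0,0],"jaw":15},{"xyz":[0,4.5,0],"twist":[0,0,0],"jaw":15},{"xyz":[0,4.5,0],"twist":[0,0,0],"jaw":15}]'

```text
time: 20.25
position: [0.5367, 0.0921, 0.0802]
eef_rot: [-0.0, 0.999, -0.04, 0.002]
wrist_force: [-2.4, -5.2, 11.4]
gripper_width: 0.216
finger_force: 30.0
```

servo_tool --rows '[{"xyz":[0,0,0],"twist":[0,0,0],"jaw":50},{"xyz":[0,0,0],"twist":[0,0,0],"jaw":50},{"xyz":[0,0,0],"twist":[0,0,0],"jaw":50},{"xyz":[0,0,-50],"twist":[0,0,0],"jaw":50},{"xyz":[0,0,-110],"twist":[0,0,0],"jaw":70},{"xyz":[-58,0,-170],"twist":[0,0,0],"jaw":91},{"xyz":[-58,0,-198],"twist":[0,0,0],"jaw":91},{"xyz":[-58,0,-198],"twist":[0,0,0],"jaw":91},{"xyz":[-58,0,-198],"twist":[0,0,0],"jaw":91}]'

```text
time: 21.38
position: [0.4776, 0.0971, 0.2764]
eef_rot: [-0.0, 0.999, -0.04, 0.001]
wrist_force: [-0.8, -0.2, -1.1]
gripper_width: 0.996
finger_force: 0.0
```

```bash
python3 - <<'E'
from h import *
w=camera('wrist'); c=calib('wrist'); np.savez('w5.npz',K=c[0],D=c[1],e=c[2],R=c[3],w=w)
save(cv2.resize(w[0:200,40:520],None,fx=1.66,fy=2.9,interpolation=cv2.INTER_CUBIC),'w5.png'); print(pose()[1])
E
```

```text
[0.47752948 0.09696077 0.27584924]
```

View pics/w5.png

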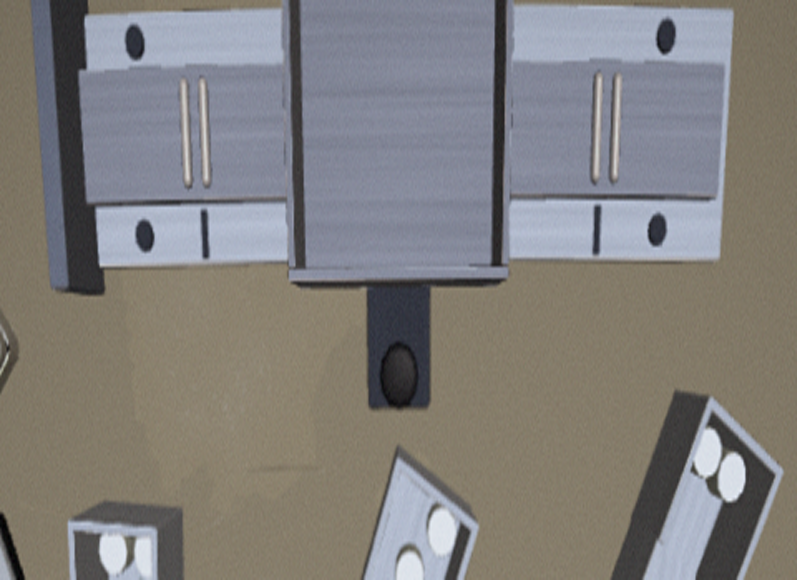

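```bash
python3 - <<'E'
from h import *
np.set_printoptions(precision=4,suppress=True)
d=np.load('w5.npz');c=(d['K'],d['D'],d['e'],d['R']);f=lambda p:(np.array(p,float)+.5)/[1.66,2.9]-.5+[40,0]
m=ray(c,f([(597,230),(205,233)]),.01);y=m[1]-m[0];L=np.linalg.norm(y);y/=L;m0=m.mean(0)
h=ray(c,f([(399,373)]),.11)[0];r=ray(c,f([(289,270),(508,270)]),.081);b=ray(c,f([(368,406),(430,406)]),.03).mean(0)
print(L,y,m0,'handle',h,(h-m0)@y,'rim',r.mean(0),np.linalg.norm(r[0]-r[1]),(r.mean(0)-m0)@y,'base',(b-m0)@y)
E
```

```text
0.2589207998112703 [0.0779 0.997  0.    ] [0.5866 0.0868 0.01  ] handle [0.5369 0.0923 0.11  ] 0.0016152297676176853 rim [0.5679 0.09   0.081 ] 0.1205073900526655 0.0017368625059630413 base 0.0015295983592671066
```

It now sits at +1.6 mm, against −2 mm before. I regrip at the release point shifted back by 1.6 mm, which centres it on the mark.

servo_tool --rows '[{"xyz":[58,1.6,50],"twist":[0,0,0],"jaw":50},{"xyz":[58,1.6,100],"twist":[0,0,0],"jaw":50},{"xyz":[58,1.6,155],"twist":[0,0,0],"jaw":50},{"xyz":[58,1.6,190],"twist":[0,0,0],"jaw":40},{"xyz":[58,1.6,196],"twist":[0,0,0],"jaw":30},{"xyz":[58,1.6,196],"twist":[0,0,0],"jaw":15},{"xyz":[58,1.6,196],"twist":[0,0,0],"jaw":15},{"xyz":[58,1.6,196],"twist":[0,0,0],"jaw":15},{"xyz":[58,1.6,196],"twist":[0,0,0],"jaw":15},{"xyz":[58,1.6,196],"twist":[0,0,0],"jaw":15}]'

```text
time: 22.68
position: [0.5367, 0.091, 0.0822]
eef_rot: [-0.0, 0.999, -0.04, 0.002]
wrist_force: [-0.4, 0.3, 8.8]
gripper_width: 0.216
finger_force: 30.0
```

```bash
python3 - <<'E'
from h import *
s=get_state();print(s['position'],s['wrist_force'],s['gripper_width'])
E
```

```text
[0.53671129 0.09096635 0.08222464] [-0.35410445  0.26575343  8.81111395] 0.21618074196252376
```

Force is now about 0 at y=0.091, with ±5 N on both sides of it, so it is centred in the detent. I release and return to cup C.

servo_tool --rows '[{"xyz":[0,0,0],"twist":[0,0,0],"jaw":50},{"xyz":[0,0,0],"twist":[0,0,0],"jaw":50},{"xyz":[0,0,0],"twist":[0,0,0],"jaw":50},{"xyz":[0,0,-60],"twist":[0,0,0],"jaw":60},{"xyz":[0,0,-120],"twist":[0,0,0],"jaw":91},{"xyz":[-62,200,-120],"twist":[0,0,0.478],"jaw":91},{"xyz":[-62,200,-120],"twist":[0,0,0.478],"jaw":91},{"xyz":[-62,200,-120],"twist":[0,0,0.478],"jaw":91},{"xyz":[-62,200,-120],"twist":[0,0,0.478],"jaw":91},{"xyz":[-62,200,-120],"twist":[0,0,0.478],"jaw":91},{"xyz":[-62,200,-120],"twist":[0,0,0.478],"jaw":91}]'

```text
time: 24.05
position: [0.4578, -0.1029, 0.2007]
eef_rot: [-0.001, 0.961, -0.276, 0.001]
wrist_force: [0.4, -0.5, 0.2]
gripper_width: 0.998
finger_force: 0.0
```

```bash
python3 - <<'E'
from h import *
goal((.4585,-.1033,.033),down(-32))
w=camera('wrist'); c=calib('wrist')
q=proj(c,cupP((.450,-.098),148))
m=w.copy()
for p in q: cv2.circle(m,tuple(int(round(a)) for a in p),2,(255,0,0),-1)
t=camera('top')[140:300,130:400]
save(np.hstack([cv2.resize(m[100:300,180:380],(380,380)),cv2.resize(t,None,fx=1.5,fy=380/160)]),'w6.png')
E
```

```text
t 24.05 xyz [  0.4   0.3 167.7] twist [-0.002 -0.002 -0.   ] q [-0.35   0.32   1.765  0.002  1.054  1.779] F [ 0.4 -0.5  0.2]
```

View pics/w6.png

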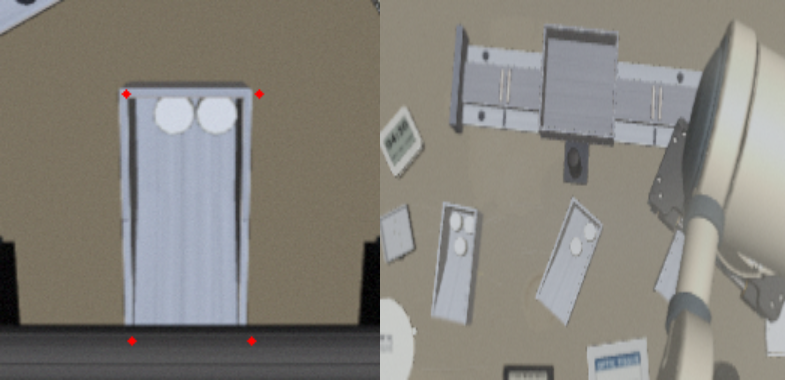

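Cup C is still in place, within 2 mm. I grip it again.

servo_tool --rows '[{"xyz":[1,1,60],"twist":[0,0,0],"jaw":91},{"xyz":[1,1,110],"twist":[0,0,0],"jaw":91},{"xyz":[1,1,145],"twist":[0,0,0],"jaw":91},{"xyz":[1,1,165],"twist":[0,0,0],"jaw":91},{"xyz":[1,1,167],"twist":[0,0,0],"jaw":91},{"xyz":[1,1,167],"twist":[0,0,0],"jaw":50},{"xyz":[1,1,167],"twist":[0,0,0],"jaw":50},{"xyz":[1,1,167],"twist":[0,0,0],"jaw":50},{"xyz":[1,1,167],"twist":[0,0,0],"jaw":50},{"xyz":[1,1,167],"twist":[0,0,0],"jaw":50},{"xyz":[1,1,130],"twist":[0,0,0],"jaw":50},{"xyz":[1,1,75],"twist":[0,0,0],"jaw":50},{"xyz":[1,1,15],"twist":[0,0,0],"jaw":50},{"xyz":[1,1,-10],"twist":[0,0,0],"jaw":50},{"xyz":[1,1,-10],"twist":[0,0,0],"jaw":50}]'

```text
time: 26.02
position: [0.4586, -0.1052, 0.2123]
eef_rot: [-0.001, 0.961, -0.276, 0.003]
wrist_force: [0.2, 0.2, -1.9]
gripper_width: 0.635
finger_force: 30.0
```

```bash
python3 - <<'E'
from h import *
goal(*pourpose(245,0,.185))
# rows from level pour pose
P0,T0=pourpose(245,0,.185)
for tilt,z in [(15,.16),(30,.135),(45,.11),(52,.10),(58,.095),(65,.09),(72,.09),(78,.09)]:
    P,T=pourpose(245,tilt,z);print(tilt,np.round(T0.T@(P-P0)*1000),np.round(R.from_matrix(T0.T@T).as_rotvec(),3))
E
```

```text
t 26.02 xyz [  27.2 -344.6   41.4] twist [ 0.003 -0.007 -1.693] q [-0.354  0.305  1.749  0.002  1.082  1.775] F [ 0.2  0.2 -1.9]
15 [ 1. -0.  5.] [0.    0.262 0.   ]
30 [-4. -0. 10.] [0.    0.524 0.   ]
45 [-13.   0.  17.] [-0.     0.785  0.   ]
52 [-19.  -0.  20.] [0.    0.908 0.   ]
58 [-25.  -0.  19.] [0.    1.012 0.   ]
65 [-32.  -0.  19.] [ 0.     1.134 -0.   ]
72 [-40.  -0.  14.] [0.    1.257 0.   ]
78 [-47.  -0.  10.] [0.    1.361 0.   ]
```

servo_tool --rows '[{"xyz":[4,-40,-20],"twist":[0,0,-0.18],"jaw":50},{"xyz":[7,-85,-20],"twist":[0,0,-0.36],"jaw":50},{"xyz":[10,-130,-20],"twist":[0,0,-0.54],"jaw":50},{"xyz":[14,-175,-20],"twist":[0,0,-0.72],"jaw":50},{"xyz":[17,-220,-20],"twist":[0,0,-0.9],"jaw":50},{"xyz":[20,-265,-20],"twist":[0,0,-1.08],"jaw":50},{"xyz":[23,-305,-10],"twist":[0,0,-1.26],"jaw":50},{"xyz":[25,-330,10],"twist":[0,0,-1.44],"jaw":50},{"xyz":[27,-345,25],"twist":[0,0,-1.6],"jaw":50},{"xyz":[27,-345,41],"twist":[0,0,-1.693],"jaw":50},{"xyz":[27,-345,41],"twist":[0,0,-1.693],"jaw":50},{"xyz":[27,-345,41],"twist":[0,0,-1.693],"jaw":50}]'

```text
time: 27.52
position: [0.6637, 0.1731, 0.17]
eef_rot: [0.0, 0.844, 0.536, 0.001]
wrist_force: [-0.1, -0.5, -0.3]
gripper_width: 0.634
finger_force: 30.0
```

```bash
python3 - <<'E'
from h import *
goal(*pourpose(245,0,.185))
E
```

```text
t 27.52 xyz [-0.1  1.1 -2. ] twist [ 0.002 -0.001 -0.003] q [0.168 0.64  1.257 0.    1.243 0.607] F [-0.1 -0.5 -0.3]
```

servo_tool --rows '[{"xyz":[0,0,2],"twist":[0,0.131,0],"jaw":50},{"xyz":[1,0,5],"twist":[0,0.262,0],"jaw":50},{"xyz":[-2,0,8],"twist":[0,0.393,0],"jaw":50},{"xyz":[-4,0,10],"twist":[0,0.524,0],"jaw":50},{"xyz":[-8,0,14],"twist":[0,0.655,0],"jaw":50},{"xyz":[-13,0,17],"twist":[0,0.785,0],"jaw":50},{"xyz":[-19,0,20],"twist":[0,0.908,0],"jaw":50},{"xyz":[-19,0,20],"twist":[0,0.908,0],"jaw":50},{"xyz":[-25,0,19],"twist":[0,1.012,0],"jaw":50},{"xyz":[-25,0,19],"twist":[0,1.012,0],"jaw":50},{"xyz":[-32,0,19],"twist":[0,1.134,0],"jaw":50},{"xyz":[-32,0,19],"twist":[0,1.134,0],"jaw":50},{"xyz":[-40,0,14],"twist":[0,1.257,0],"jaw":50},{"xyz":[-40,0,14],"twist":[0,1.257,0],"jaw":50},{"xyz":[-47,0,10],"twist":[0,1.361,0],"jaw":50},{"xyz":[-47,0,10],"twist":[0,1.361,0],"jaw":50},{"xyz":[-47,0,10],"twist":[0,1.361,0],"jaw":50},{"xyz":[-47,0,10],"twist":[0,1.361,0],"jaw":50}]'

```text
time: 29.78
position: [0.6441, 0.1313, 0.1608]
eef_rot: [-0.337, 0.655, 0.419, 0.531]
wrist_force: [0.5, -0.3, -0.9]
gripper_width: 0.64
finger_force: 30.0
```

```bash
python3 - <<'E'
from h import *
goal(*pourpose(245,0,.21))
s=camera('side');t=camera('top')
a=s[190:330,180:430];b=t[130:230,170:340]
save(np.vstack([cv2.resize(a,(536,300),interpolation=cv2.INTER_CUBIC),cv2.resize(b,(536,290),interpolation=cv2.INTER_CUBIC)]),'p1.png')
E
```

```text
t 29.77 xyz [45.   1.4 37.6] twist [ 0.002 -1.361  0.002] q [-0.421  0.901  1.79   1.492  1.375 -1.114] F [ 0.5 -0.3 -0.9]
```

View pics/p1.png

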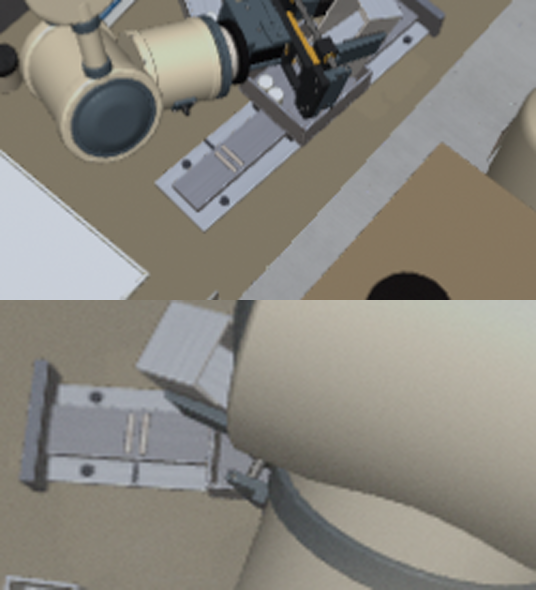

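Both spacers lie in the tray at about (270,88) of the side crop, and the cup is empty. I untilt and take cup C to the return tray.

servo_tool --rows '[{"xyz":[10,0,5],"twist":[0,-0.18,0],"jaw":50},{"xyz":[20,1,15],"twist":[0,-0.36,0],"jaw":50},{"xyz":[28,1,20],"twist":[0,-0.54,0],"jaw":50},{"xyz":[35,1,25],"twist":[0,-0.72,0],"jaw":50},{"xyz":[40,1,30],"twist":[0,-0.9,0],"jaw":50},{"xyz":[45,1,38],"twist":[0,-1.08,0],"jaw":50},{"xyz":[45,1,38],"twist":[0,-1.26,0],"jaw":50},{"xyz":[45,1,38],"twist":[0,-1.361,0],"jaw":50},{"xyz":[45,1,38],"twist":[0,-1.361,0],"jaw":50},{"xyz":[45,1,38],"twist":[0,-1.361,0],"jaw":50}]'

```text
time: 31.12
position: [0.664, 0.1723, 0.1962]
eef_rot: [-0.001, 0.843, 0.537, 0.002]
wrist_force: [0.1, -0.7, -1.1]
gripper_width: 0.638
finger_force: 30.0
```

```bash
python3 - <<'E'
from h import *
from kin import ik
print(ik((.588,-.291,.038),down(92),get_state()['joint_positions']))
goal((.588,-.291,.2),down(92)); 
E
```

```text
(array([-5.50527340e-01,  7.59437143e-01,  1.43729746e+00, -3.25156253e-17,
        9.44858054e-01, -5.85433925e-01]), np.float64(5.551115123125783e-16))
t 31.12 xyz [-452.   127.1   -5.4] twist [ 0.002 -0.004 -0.472] q [0.166 0.614 1.23  0.003 1.294 0.602] F [ 0.1 -0.7 -1.1]
```

servo_tool --rows '[{"xyz":[-452,127,-5],"twist":[0,0,-0.472],"jaw":50},{"xyz":[-452,127,-5],"twist":[0,0,-0.472],"jaw":50},{"xyz":[-452,127,-5],"twist":[0,0,-0.472],"jaw":50},{"xyz":[-452,127,-5],"twist":[0,0,-0.472],"jaw":50},{"xyz":[-452,127,-5],"twist":[0,0,-0.472],"jaw":50},{"xyz":[-452,127,-5],"twist":[0,0,-0.472],"jaw":50},{"xyz":[-452,127,-5],"twist":[0,0,-0.472],"jaw":50},{"xyz":[-452,127,-5],"twist":[0,0,-0.472],"jaw":50},{"xyz":[-452,127,-5],"twist":[0,0,-0.472],"jaw":50},{"xyz":[-452,127,-5],"twist":[0,0,-0.472],"jaw":50},{"xyz":[-452,127,60],"twist":[0,0,-0.472],"jaw":50},{"xyz":[-452,127,110],"twist":[0,0,-0.472],"jaw":50},{"xyz":[-452,127,140],"twist":[0,0,-0.472],"jaw":50}]'

```text
time: 32.75
position: [0.5877, -0.2887, 0.0535]
eef_rot: [-0.001, 0.694, 0.72, 0.001]
wrist_force: [0.7, -0.8, -0.4]
gripper_width: 0.636
finger_force: 30.0
```

```bash
python3 - <<'E'
from h import *
goal((.588,-.291,.038),down(92)); 
E
```

```text
t 32.75 xyz [-2.3  0.2 15.5] twist [ 0.001 -0.003  0.001] q [-0.549  0.738  1.432  0.003  0.973 -0.587] F [ 0.7 -0.8 -0.4]
```

servo_tool --rows '[{"xyz":[-2,0,8],"twist":[0,0,0],"jaw":50},{"xyz":[-2,0,14],"twist":[0,0,0],"jaw":50},{"xyz":[-2,0,17],"twist":[0,0,0],"jaw":50},{"xyz":[-2,0,17],"twist":[0,0,0],"jaw":50}]'

```text
time: 33.25
position: [0.59, -0.2934, 0.0409]
eef_rot: [0.002, 0.694, 0.72, 0.002]
wrist_force: [0.9, -0.6, 2.0]
gripper_width: 0.633
finger_force: 30.0
```

servo_tool --rows '[{"xyz":[0,0,0],"twist":[0,0,0],"jaw":68},{"xyz":[0,0,0],"twist":[0,0,0],"jaw":68},{"xyz":[0,0,-10],"twist":[0,0,0],"jaw":68},{"xyz":[0,0,-40],"twist":[0,0,0],"jaw":68},{"xyz":[0,0,-90],"twist":[0,0,0],"jaw":91},{"xyz":[0,0,-150],"twist":[0,0,0],"jaw":91},{"xyz":[0,0,-170],"twist":[0,0,0],"jaw":91}]'

```text
time: 34.12
position: [0.5896, -0.2935, 0.2138]
eef_rot: [0.004, 0.694, 0.72, 0.002]
wrist_force: [-0.5, 0.5, -1.4]
gripper_width: 0.994
finger_force: 0.0
```

```bash
python3 - <<'E'
from h import *
goal((.4548,.0915,.22),down(-30)); 
E
```

```text
t 34.12 xyz [ 389.5 -121.1   -8.1] twist [ 0.007 -0.006  2.13 ] q [-0.554  0.558  1.29   0.002  1.286 -0.589] F [-0.5  0.5 -1.4]
```

servo_tool --rows '[{"xyz":[390,-121,-8],"twist":[0.007,-0.006,2.13],"jaw":91},{"xyz":[390,-121,-8],"twist":[0.007,-0.006,2.13],"jaw":91},{"xyz":[390,-121,-8],"twist":[0.007,-0.006,2.13],"jaw":91},{"xyz":[390,-121,-8],"twist":[0.007,-0.006,2.13],"jaw":91},{"xyz":[390,-121,-8],"twist":[0.007,-0.006,2.13],"jaw":91},{"xyz":[390,-121,-8],"twist":[0.007,-0.006,2.13],"jaw":91},{"xyz":[390,-121,-8],"twist":[0.007,-0.006,2.13],"jaw":91},{"xyz":[390,-121,-8],"twist":[0.007,-0.006,2.13],"jaw":91},{"xyz":[390,-121,-8],"twist":[0.007,-0.006,2.13],"jaw":91},{"xyz":[390,-121,-8],"twist":[0.007,-0.006,2.13],"jaw":91},{"xyz":[390,-121,-8],"twist":[0.007,-0.006,2.13],"jaw":91},{"xyz":[390,-121,-8],"twist":[0.007,-0.006,2.13],"jaw":91},{"xyz":[390,-121,-8],"twist":[0.007,-0.006,2.13],"jaw":91},{"xyz":[390,-121,-8],"twist":[0.007,-0.006,2.13],"jaw":91}]'

```text
time: 35.88
position: [0.4537, 0.0926, 0.2172]
eef_rot: [-0.001, 0.966, -0.257, -0.002]
wrist_force: [-0.0, 0.0, 0.6]
gripper_width: 0.995
finger_force: 0.0
```

```bash
python3 - <<'E'
from h import *
goal((.4548,.0915,.033),down(-30))
w=camera('wrist'); c=calib('wrist'); np.savez('w7.npz',K=c[0],D=c[1],e=c[2],R=c[3])
m=w.copy()
for o,y in [((.446,.0965),150),((.445,.286),172)]:
  q=proj(c,cupP(o,y)); print(np.round(q).tolist())
  for p in q: cv2.circle(m,tuple(int(round(a)) for a in p),2,(255,0,0),-1)
t=camera('top'); np.save('t7.npy',t)
m=cv2.resize(m[:300],(560,300))
save(np.vstack([m,cv2.resize(t[140:300,120:460],(560,264))]),'w7.png')
E
```

```text
t 35.88 xyz [  2.4   0.6 184.2] twist [-0.001  0.005  0.004] q [0.07  0.292 1.752 0.004 1.101 2.159] F [-0.   0.   0.6]
[[311.0, 270.0], [250.0, 270.0], [314.0, 146.0], [247.0, 146.0]]
[[171.0, 342.0], [121.0, 359.0], [113.0, 242.0], [61.0, 263.0]]
```

View pics/w7.png

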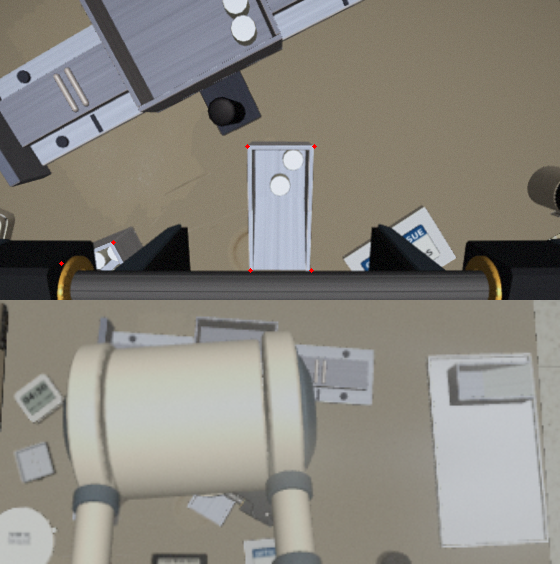

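Cup B matches its projection to 1 px, cup C stands in the return tray, and two spacers are in the carrier tray. I grip cup B.

servo_tool --rows '[{"xyz":[2,0,60],"twist":[0,0,0],"jaw":91},{"xyz":[2,0,120],"twist":[0,0,0],"jaw":91},{"xyz":[2,0,160],"twist":[0,0,0],"jaw":91},{"xyz":[2,0,182],"twist":[0,0,0],"jaw":91},{"xyz":[2,0,184],"twist":[0,0,0],"jaw":91},{"xyz":[2,0,184],"twist":[0,0,0],"jaw":50},{"xyz":[2,0,184],"twist":[0,0,0],"jaw":50},{"xyz":[2,0,184],"twist":[0,0,0],"jaw":50},{"xyz":[2,0,184],"twist":[0,0,0],"jaw":50},{"xyz":[2,0,184],"twist":[0,0,0],"jaw":50},{"xyz":[2,0,140],"twist":[0,0,0],"jaw":50},{"xyz":[2,0,85],"twist":[0,0,0],"jaw":50},{"xyz":[2,0,25],"twist":[0,0,0],"jaw":50},{"xyz":[2,0,-5],"twist":[0,0,0],"jaw":50},{"xyz":[2,0,-5],"twist":[0,0,0],"jaw":50}]'

```text
time: 37.85
position: [0.4564, 0.0917, 0.224]
eef_rot: [-0.002, 0.966, -0.259, -0.0]
wrist_force: [0.3, 0.1, -1.3]
gripper_width: 0.632
finger_force: 30.0
```

```bash
python3 - <<'E'
from h import *
goal(*pourpose(245,0,.185,.037))
E
```

```text
t 37.85 xyz [ 138.9 -186.    52.3] twist [-4.000e-03 -1.000e-03 -1.658e+00] q [0.067 0.285 1.74  0.004 1.116 2.16 ] F [ 0.3  0.1 -1.3]
```

servo_tool --rows '[{"xyz":[14,-18,0],"twist":[0,0,-0.18],"jaw":50},{"xyz":[28,-36,0],"twist":[0,0,-0.36],"jaw":50},{"xyz":[44,-58,0],"twist":[0,0,-0.54],"jaw":50},{"xyz":[60,-80,0],"twist":[0,0,-0.72],"jaw":50},{"xyz":[76,-102,0],"twist":[0,0,-0.9],"jaw":50},{"xyz":[92,-124,0],"twist":[0,0,-1.08],"jaw":50},{"xyz":[108,-146,0],"twist":[0,0,-1.26],"jaw":50},{"xyz":[124,-168,15],"twist":[0,0,-1.44],"jaw":50},{"xyz":[136,-182,35],"twist":[0,0,-1.6],"jaw":50},{"xyz":[139,-186,52],"twist":[0,0,-1.658],"jaw":50},{"xyz":[139,-186,52],"twist":[0,0,-1.658],"jaw":50},{"xyz":[139,-186,52],"twist":[0,0,-1.658],"jaw":50}]'

```text
time: 39.35
position: [0.6683, 0.1832, 0.1691]
eef_rot: [-0.003, 0.844, 0.536, -0.001]
wrist_force: [-0.5, -0.0, -1.1]
gripper_width: 0.632
finger_force: 30.0
```

```bash
python3 - <<'E'
from h import *
goal(*pourpose(245,0,.185,.037))
E
```

```text
t 39.35 xyz [ 0.8  1.2 -2.9] twist [-0.006 -0.    -0.002] q [0.18  0.653 1.232 0.004 1.261 0.617] F [-0.5 -0.  -1.1]
```

servo_tool --rows '[{"xyz":[0,0,0],"twist":[0,0.131,0],"jaw":50},{"xyz":[1,0,2],"twist":[0,0.262,0],"jaw":50},{"xyz":[-2,0,5],"twist":[0,0.393,0],"jaw":50},{"xyz":[-4,0,7],"twist":[0,0.524,0],"jaw":50},{"xyz":[-8,0,11],"twist":[0,0.655,0],"jaw":50},{"xyz":[-13,0,14],"twist":[0,0.785,0],"jaw":50},{"xyz":[-19,0,17],"twist":[0,0.908,0],"jaw":50},{"xyz":[-19,0,17],"twist":[0,0.908,0],"jaw":50},{"xyz":[-25,0,16],"twist":[0,1.012,0],"jaw":50},{"xyz":[-25,0,16],"twist":[0,1.012,0],"jaw":50},{"xyz":[-32,0,16],"twist":[0,1.134,0],"jaw":50},{"xyz":[-32,0,16],"twist":[0,1.134,0],"jaw":50},{"xyz":[-40,0,11],"twist":[0,1.257,0],"jaw":50},{"xyz":[-40,0,11],"twist":[0,1.257,0],"jaw":50},{"xyz":[-47,0,7],"twist":[0,1.361,0],"jaw":50},{"xyz":[-47,0,7],"twist":[0,1.361,0],"jaw":50},{"xyz":[-47,0,7],"twist":[0,1.361,0],"jaw":50},{"xyz":[-47,0,7],"twist":[0,1.361,0],"jaw":50},{"xyz":[-47,0,7],"twist":[0,1.361,0],"jaw":50}]'

```text
time: 41.72
position: [0.6489, 0.141, 0.1626]
eef_rot: [-0.34, 0.656, 0.416, 0.53]
wrist_force: [0.8, -0.6, -0.1]
gripper_width: 0.633
finger_force: 30.0
```

servo_tool --rows '[{"xyz":[10,0,5],"twist":[0,-0.18,0],"jaw":50},{"xyz":[20,1,15],"twist":[0,-0.36,0],"jaw":50},{"xyz":[28,1,20],"twist":[0,-0.54,0],"jaw":50},{"xyz":[35,1,25],"twist":[0,-0.72,0],"jaw":50},{"xyz":[40,1,30],"twist":[0,-0.9,0],"jaw":50},{"xyz":[45,1,38],"twist":[0,-1.08,0],"jaw":50},{"xyz":[45,1,38],"twist":[0,-1.26,0],"jaw":50},{"xyz":[45,1,38],"twist":[0,-1.361,0],"jaw":50},{"xyz":[45,1,38],"twist":[0,-1.361,0],"jaw":50},{"xyz":[45,1,38],"twist":[0,-1.361,0],"jaw":50}]'

```text
time: 42.98
position: [0.6691, 0.1821, 0.1979]
eef_rot: [-0.003, 0.844, 0.537, -0.0]
wrist_force: [-0.4, -0.2, -1.1]
gripper_width: 0.634
finger_force: 30.0
```

```bash
python3 - <<'E'
from h import *
goal((.4924,-.2945,.2),down(92))
E
```

```text
t 42.98 xyz [-506.6   41.5   -3.9] twist [-0.005 -0.004 -0.472] q [0.177 0.626 1.201 0.006 1.318 0.612] F [-0.4 -0.2 -1.1]
```

servo_tool --rows '[{"xyz":[-507,41,-4],"twist":[-0.005,-0.004,-0.472],"jaw":50},{"xyz":[-507,41,-4],"twist":[-0.005,-0.004,-0.472],"jaw":50},{"xyz":[-507,41,-4],"twist":[-0.005,-0.004,-0.472],"jaw":50},{"xyz":[-507,41,-4],"twist":[-0.005,-0.004,-0.472],"jaw":50},{"xyz":[-507,41,-4],"twist":[-0.005,-0.004,-0.472],"jaw":50},{"xyz":[-507,41,-4],"twist":[-0.005,-0.004,-0.472],"jaw":50},{"xyz":[-507,41,-4],"twist":[-0.005,-0.004,-0.472],"jaw":50},{"xyz":[-507,41,-4],"twist":[-0.005,-0.004,-0.472],"jaw":50},{"xyz":[-507,41,-4],"twist":[-0.005,-0.004,-0.472],"jaw":50},{"xyz":[-507,41,-4],"twist":[-0.005,-0.004,-0.472],"jaw":50},{"xyz":[-507,41,60],"twist":[-0.005,-0.004,-0.472],"jaw":50},{"xyz":[-507,41,110],"twist":[-0.005,-0.004,-0.472],"jaw":50},{"xyz":[-507,41,138],"twist":[-0.005,-0.004,-0.472],"jaw":50},{"xyz":[-507,41,138],"twist":[-0.005,-0.004,-0.472],"jaw":50}]'

```text
time: 44.72
position: [0.4908, -0.2919, 0.0581]
eef_rot: [-0.001, 0.694, 0.72, -0.001]
wrist_force: [0.7, -0.7, -1.0]
gripper_width: 0.637
finger_force: 30.0
```

```bash
python3 - <<'E'
from h import *
goal((.4924,-.2945,.038),down(92))
E
```

```text
t 44.73 xyz [-2.7  1.6 20.1] twist [-0.003 -0.001  0.001] q [-6.40e-01  6.48e-01  1.65e+00 -1.00e-03  8.47e-01 -6.76e-01] F [ 0.7 -0.7 -1. ]
```

servo_tool --rows '[{"xyz":[-2,1,10],"twist":[0,0,0],"jaw":50},{"xyz":[-2,1,17],"twist":[0,0,0],"jaw":50},{"xyz":[-2,1,21],"twist":[0,0,0],"jaw":50},{"xyz":[-2,1,21],"twist":[0,0,0],"jaw":50}]'

```text
time: 45.22
position: [0.4929, -0.2963, 0.039]
eef_rot: [0.001, 0.695, 0.719, -0.001]
wrist_force: [-0.4, 0.4, -0.6]
gripper_width: 0.632
finger_force: 30.0
```

servo_tool --rows '[{"xyz":[0,0,0],"twist":[0,0,0],"jaw":68},{"xyz":[0,0,0],"twist":[0,0,0],"jaw":68},{"xyz":[0,0,-10],"twist":[0,0,0],"jaw":68},{"xyz":[0,0,-40],"twist":[0,0,0],"jaw":68},{"xyz":[0,0,-90],"twist":[0,0,0],"jaw":91},{"xyz":[0,0,-150],"twist":[0,0,0],"jaw":91},{"xyz":[0,0,-175],"twist":[0,0,0],"jaw":91}]'

```text
time: 46.1
position: [0.4935, -0.2962, 0.2178]
eef_rot: [0.003, 0.695, 0.719, -0.001]
wrist_force: [-1.0, 0.4, -0.4]
gripper_width: 0.993
finger_force: 0.0
```

```bash
python3 - <<'E'
from h import *
goal((.4548,.285,.22),down(-8)); 
E
```

```text
t 46.1 xyz [582.2 -18.2  -5. ] twist [7.000e-03 1.000e-03 1.746e+00] q [-0.643  0.44   1.498 -0.002  1.198 -0.678] F [-1.   0.4 -0.4]
```

servo_tool --rows '[{"xyz":[582,-18,-5],"twist":[0.007,0.001,1.746],"jaw":91},{"xyz":[582,-18,-5],"twist":[0.007,0.001,1.746],"jaw":91},{"xyz":[582,-18,-5],"twist":[0.007,0.001,1.746],"jaw":91},{"xyz":[582,-18,-5],"twist":[0.007,0.001,1.746],"jaw":91},{"xyz":[582,-18,-5],"twist":[0.007,0.001,1.746],"jaw":91},{"xyz":[582,-18,-5],"twist":[0.007,0.001,1.746],"jaw":91},{"xyz":[582,-18,-5],"twist":[0.007,0.001,1.746],"jaw":91},{"xyz":[582,-18,-5],"twist":[0.007,0.001,1.746],"jaw":91},{"xyz":[582,-18,-5],"twist":[0.007,0.001,1.746],"jaw":91},{"xyz":[582,-18,-5],"twist":[0.007,0.001,1.746],"jaw":91},{"xyz":[582,-18,-5],"twist":[0.007,0.001,1.746],"jaw":91},{"xyz":[582,-18,-5],"twist":[0.007,0.001,1.746],"jaw":91},{"xyz":[582,-18,-5],"twist":[0.007,0.001,1.746],"jaw":91}]'

```text
time: 47.72
position: [0.454, 0.2849, 0.2179]
eef_rot: [-0.001, 0.998, -0.069, -0.002]
wrist_force: [-0.8, 0.5, 0.5]
gripper_width: 0.998
finger_force: 0.0
```

```bash
python3 - <<'E'
from h import *
goal((.4548,.285,.033),down(-8))
w=camera('wrist'); c=calib('wrist'); np.savez('w8.npz',K=c[0],D=c[1],e=c[2],R=c[3],w=w)
m=w.copy()
q=proj(c,cupP((.445,.286),172)); print(np.round(q).tolist())
for p in q: cv2.circle(m,tuple(int(round(a)) for a in p),2,(255,0,0),-1)
t=camera('top'); np.save('t8.npy',t)
save(np.vstack([m[:300],cv2.resize(t[140:300,120:460],(560,264))]),'w8.png')
E
```

```text
t 47.73 xyz [  1.6   0.3 184.9] twist [-0.003  0.004  0.002] q [0.446 0.39  1.587 0.005 1.167 2.153] F [-0.8  0.5  0.5]
[[311.0, 271.0], [250.0, 271.0], [314.0, 147.0], [247.0, 147.0]]
```

View pics/w8.png

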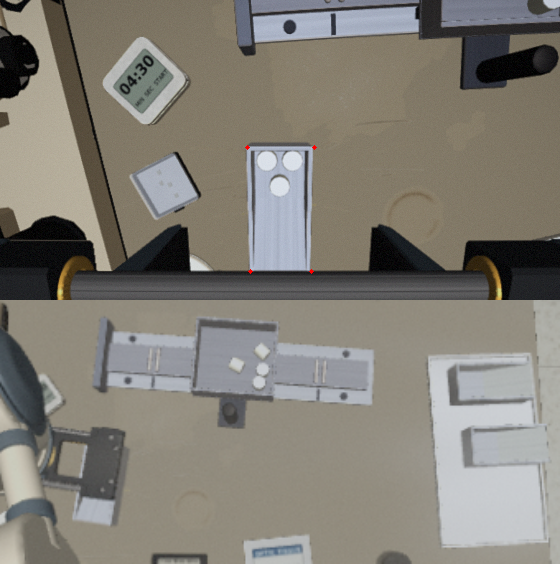

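Cup A matches to 1 px and four spacers are in the carrier tray. Cup B now sits about 20 mm further towards −y than I placed it, so it was probably knocked; I will straighten it later. I grip cup A.

servo_tool --rows '[{"xyz":[2,0,60],"twist":[0,0,0],"jaw":91},{"xyz":[2,0,120],"twist":[0,0,0],"jaw":91},{"xyz":[2,0,160],"twist":[0,0,0],"jaw":91},{"xyz":[2,0,182],"twist":[0,0,0],"jaw":91},{"xyz":[2,0,185],"twist":[0,0,0],"jaw":91},{"xyz":[2,0,185],"twist":[0,0,0],"jaw":50},{"xyz":[2,0,185],"twist":[0,0,0],"jaw":50},{"xyz":[2,0,185],"twist":[0,0,0],"jaw":50},{"xyz":[2,0,185],"twist":[0,0,0],"jaw":50},{"xyz":[2,0,185],"twist":[0,0,0],"jaw":50},{"xyz":[2,0,140],"twist":[0,0,0],"jaw":50},{"xyz":[2,0,85],"twist":[0,0,0],"jaw":50},{"xyz":[2,0,25],"twist":[0,0,0],"jaw":50},{"xyz":[2,0,-5],"twist":[0,0,0],"jaw":50},{"xyz":[2,0,-5],"twist":[0,0,0],"jaw":50}]'

```text
time: 49.7
position: [0.4571, 0.2855, 0.2249]
eef_rot: [-0.003, 0.998, -0.07, -0.0]
wrist_force: [0.1, 0.7, -1.5]
gripper_width: 0.637
finger_force: 30.0
```

```bash
python3 - <<'E'
from h import *
goal(*pourpose(245,0,.185,.037))
c=calib('top');np.set_printoptions(precision=3,suppress=True)
f=lambda p:(np.array(p,float)-[0,300]+.5)/[560/340,264/160]-.5+[120,140]
print('B?',ray(c,f([(463,425),(547,427)]),.05),ray(c,f([(472,467)]),.004))
print('C?',ray(c,f([(450,365),(533,362)]),.05))
t=np.load('t8.npy')
e=f([(463,445),(450,384),(547,445)]);print(e)
for r in (223,229,235,241,190,196): print(r,t[r,392:456:1].mean(1).astype(int).tolist())
E
```

```text
t 49.7 xyz [224.9  71.8  52.4] twist [-0.005 -0.003 -1.274] q [0.445 0.384 1.575 0.005 1.181 2.153] F [ 0.1  0.7 -1.5]
B? [[ 0.523 -0.259  0.05 ]
 [ 0.52  -0.39   0.05 ]] [[ 0.463 -0.285  0.004]]
C? [[ 0.615 -0.244  0.05 ]
 [ 0.62  -0.375  0.05 ]]
[[400.911 227.682]
 [393.018 190.712]
 [451.911 227.682]]
223 [202, 203, 203, 202, 202, 203, 204, 191, 148, 120, 120, 117, 120, 118, 165, 180, 181, 182, 182, 184, 183, 183, 181, 182, 183, 182, 183, 183, 184, 182, 179, 180, 180, 182, 180, 180, 181, 181, 181, 181, 182, 182, 183, 183, 183, 182, 182, 183, 182, 181, 182, 181, 182, 181, 180, 180, 181, 182, 181, 181, 174, 171, 169, 169]
229 [199, 201, 201, 201, 201, 201, 202, 202, 180, 125, 123, 125, 122, 122, 138, 168, 183, 184, 183, 184, 183, 182, 183, 182, 183, 182, 182, 184, 182, 181, 180, 180, 179, 179, 178, 178, 178, 179, 179, 179, 180, 180, 178, 179, 180, 180, 179, 180, 180, 181, 182, 182, 182, 183, 183, 183, 182, 180, 181, 182, 165, 168, 174, 170]
235 [201, 200, 201, 199, 201, 200, 201, 202, 186, 148, 124, 127, 123, 126, 124, 172, 183, 182, 182, 182, 182, 183, 183, 182, 183, 182, 183, 183,
[... 447 characters left out ...]
03, 204, 175, 126, 198, 163, 150, 175, 175, 176, 176, 177]
190 [117, 99, 99, 100, 99, 125, 167, 179, 182, 183, 181, 180, 182, 182, 182, 182, 181, 183, 182, 182, 182, 180, 179, 179, 179, 180, 179, 181, 181, 179, 179, 177, 180, 178, 179, 179, 176, 176, 179, 178, 177, 175, 177, 176, 177, 176, 178, 179, 178, 179, 179, 185, 168, 148, 147, 130, 166, 171, 171, 172, 171, 170, 169, 170]
196 [170, 94, 95, 94, 98, 91, 136, 180, 181, 182, 183, 183, 182, 183, 181, 181, 183, 181, 182, 181, 185, 183, 180, 180, 178, 179, 180, 179, 180, 180, 179, 180, 179, 181, 179, 178, 179, 180, 179, 179, 179, 180, 179, 179, 180, 181, 180, 181, 181, 180, 180, 188, 182, 158, 144, 142, 169, 174, 174, 176, 173, 170, 167, 169]
```

servo_tool --rows '[{"xyz":[30,10,0],"twist":[0,0,-0.17],"jaw":50},{"xyz":[60,20,0],"twist":[0,0,-0.34],"jaw":50},{"xyz":[90,30,0],"twist":[0,0,-0.51],"jaw":50},{"xyz":[120,40,0],"twist":[0,0,-0.68],"jaw":50},{"xyz":[150,50,0],"twist":[0,0,-0.85],"jaw":50},{"xyz":[180,58,0],"twist":[0,0,-1.02],"jaw":50},{"xyz":[205,66,15],"twist":[-0.003,0,-1.16],"jaw":50},{"xyz":[220,71,35],"twist":[-0.005,-0.003,-1.25],"jaw":50},{"xyz":[225,72,50],"twist":[-0.005,-0.003,-1.274],"jaw":50},{"xyz":[225,72,52],"twist":[-0.005,-0.003,-1.274],"jaw":50},{"xyz":[225,72,52],"twist":[-0.005,-0.003,-1.274],"jaw":50}]'

```text
time: 51.08
position: [0.6682, 0.183, 0.1695]
eef_rot: [-0.0, 0.844, 0.537, -0.002]
wrist_force: [-1.2, 0.4, -1.4]
gripper_width: 0.639
finger_force: 30.0
```

```bash
python3 - <<'E'
from h import *
goal(*pourpose(245,0,.185,.037))
E
```

```text
t 51.08 xyz [ 1.   1.2 -2.5] twist [-0.003  0.004 -0.001] q [ 1.820e-01  6.530e-01  1.231e+00 -1.000e-03  1.263e+00  6.200e-01] F [-1.2  0.4 -1.4]
```

servo_tool --rows '[{"xyz":[0,0,0],"twist":[0,0.131,0],"jaw":50},{"xyz":[1,0,2],"twist":[0,0.262,0],"jaw":50},{"xyz":[-2,0,5],"twist":[0,0.393,0],"jaw":50},{"xyz":[-4,0,7],"twist":[0,0.524,0],"jaw":50},{"xyz":[-8,0,11],"twist":[0,0.655,0],"jaw":50},{"xyz":[-13,0,14],"twist":[0,0.785,0],"jaw":50},{"xyz":[-19,0,17],"twist":[0,0.908,0],"jaw":50},{"xyz":[-19,0,17],"twist":[0,0.908,0],"jaw":50},{"xyz":[-25,0,16],"twist":[0,1.012,0],"jaw":50},{"xyz":[-25,0,16],"twist":[0,1.012,0],"jaw":50},{"xyz":[-32,0,16],"twist":[0,1.134,0],"jaw":50},{"xyz":[-32,0,16],"twist":[0,1.134,0],"jaw":50},{"xyz":[-40,0,11],"twist":[0,1.257,0],"jaw":50},{"xyz":[-40,0,11],"twist":[0,1.257,0],"jaw":50},{"xyz":[-47,0,7],"twist":[0,1.361,0],"jaw":50},{"xyz":[-47,0,7],"twist":[0,1.361,0],"jaw":50},{"xyz":[-47,0,7],"twist":[0,1.361,0],"jaw":50},{"xyz":[-47,0,7],"twist":[0,1.361,0],"jaw":50},{"xyz":[-47,0,7],"twist":[0,1.361,0],"jaw":50},{"xyz":[-47,0,7],"twist":[0,1.361,0],"jaw":50}]'

```text
time: 53.58
position: [0.649, 0.1401, 0.1629]
eef_rot: [-0.338, 0.657, 0.418, 0.529]
wrist_force: [-0.8, 0.4, 1.6]
gripper_width: 0.629
finger_force: 30.0
```

servo_tool --rows '[{"xyz":[10,0,5],"twist":[0,-0.18,0],"jaw":50},{"xyz":[20,1,15],"twist":[0,-0.36,0],"jaw":50},{"xyz":[28,1,20],"twist":[0,-0.54,0],"jaw":50},{"xyz":[35,1,25],"twist":[0,-0.72,0],"jaw":50},{"xyz":[40,1,30],"twist":[0,-0.9,0],"jaw":50},{"xyz":[45,1,38],"twist":[0,-1.08,0],"jaw":50},{"xyz":[45,1,38],"twist":[0,-1.26,0],"jaw":50},{"xyz":[45,1,38],"twist":[0,-1.361,0],"jaw":50},{"xyz":[45,1,38],"twist":[0,-1.361,0],"jaw":50},{"xyz":[45,1,38],"twist":[0,-1.361,0],"jaw":50}]'

```text
time: 54.82
position: [0.6691, 0.1815, 0.198]
eef_rot: [-0.001, 0.844, 0.537, -0.002]
wrist_force: [-0.1, -0.3, -0.7]
gripper_width: 0.633
finger_force: 30.0
```

```bash
python3 - <<'E'
from h import *
goal((.3965,-.298,.2),down(92))
E
```

```text
t 54.83 xyz [-549.8  -44.2   -0.9] twist [-0.004  0.001 -0.472] q [1.780e-01 6.270e-01 1.200e+00 1.000e-03 1.319e+00 6.150e-01] F [-0.1 -0.3 -0.7]
```

servo_tool --rows '[{"xyz":[-550,-44,-1],"twist":[-0.004,0.001,-0.472],"jaw":50},{"xyz":[-550,-44,-1],"twist":[-0.004,0.001,-0.472],"jaw":50},{"xyz":[-550,-44,-1],"twist":[-0.004,0.001,-0.472],"jaw":50},{"xyz":[-550,-44,-1],"twist":[-0.004,0.001,-0.472],"jaw":50},{"xyz":[-550,-44,-1],"twist":[-0.004,0.001,-0.472],"jaw":50},{"xyz":[-550,-44,-1],"twist":[-0.004,0.001,-0.472],"jaw":50},{"xyz":[-550,-44,-1],"twist":[-0.004,0.001,-0.472],"jaw":50},{"xyz":[-550,-44,-1],"twist":[-0.004,0.001,-0.472],"jaw":50},{"xyz":[-550,-44,-1],"twist":[-0.004,0.001,-0.472],"jaw":50},{"xyz":[-550,-44,-1],"twist":[-0.004,0.001,-0.472],"jaw":50},{"xyz":[-550,-44,-1],"twist":[-0.004,0.001,-0.472],"jaw":50},{"xyz":[-550,-44,60],"twist":[-0.004,0.001,-0.472],"jaw":50},{"xyz":[-550,-44,110],"twist":[-0.004,0.001,-0.472],"jaw":50},{"xyz":[-550,-44,140],"twist":[-0.004,0.001,-0.472],"jaw":50},{"xyz":[-550,-44,140],"twist":[-0.004,0.001,-0.472],"jaw":50}]'

```text
time: 56.7
position: [0.3958, -0.2965, 0.0593]
eef_rot: [-0.001, 0.694, 0.72, -0.0]
wrist_force: [-0.0, -0.4, 0.5]
gripper_width: 0.632
finger_force: 30.0
```

```bash
python3 - <<'E'
from h import *
goal((.3965,-.298,.038),down(92))
t=camera('top');np.save('t9.npy',t)
c=calib('top')
# white blobs in carrier tray
np.set_printoptions(precision=3,suppress=True)
yh=np.array([.078,.997]);xh=np.array([.997,-.078]);C=np.array([.6215,.0825])
pts=[np.r_[C+xh*a*.048+yh*b*.053,.05] for a,b in((1,1),(1,-1),(-1,-1),(-1,1))]
mk=np.zeros(t.shape[:2],np.uint8);cv2.fillPoly(mk,[np.round(proj(c,pts)).astype(int)],1)
g=((t.min(2)>185)&(mk>0)).astype(np.uint8)
n,_,s,ce=cv2.connectedComponentsWithStats(g);print('blobs',s[1:,4],ce[1:].round(1).tolist(),'tray median',np.median(t.min(2)[mk>0]))
# whole bench white blobs
g=(t.min(2)>205).astype(np.uint8);n,_,s,ce=cv2.connectedComponentsWithStats(g)
for a,b in zip(s[1:],ce[1:]):
    if 15<a[4]<120: print(a.tolist(),b.round())
E
```

```text
t 56.7 xyz [-1.6  0.7 21.3] twist [-0.002 -0.001  0.001] q [-7.630e-01  5.780e-01  1.841e+00 -1.000e-03  7.250e-01 -7.980e-01] F [-0.  -0.4  0.5]
blobs [ 43  42 174  43] [[270.2, 163.7], [280.7, 168.6], [276.1, 182.8], [255.9, 190.2]] tray median 155.0
[183, 39, 15, 46, 71] [190.  63.]
[128, 55, 12, 48, 65] [134.  79.]
[267, 161, 7, 6, 32] [270. 164.]
[278, 166, 7, 7, 29] [281. 169.]
[273, 172, 7, 6, 33] [276. 175.]
[488, 177, 23, 15, 85] [498. 184.]
[277, 179, 7, 6, 33] [280. 181.]
[268, 182, 8, 6, 30] [272. 184.]
[253, 187, 7, 7, 30] [256. 190.]
[275, 187, 7, 7, 38] [278. 190.]
```

All seven spacers show up as separate blobs in the carrier tray. I set cup A down.

servo_tool --rows '[{"xyz":[-2,0,10],"twist":[0,0,0],"jaw":50},{"xyz":[-2,0,18],"twist":[0,0,0],"jaw":50},{"xyz":[-2,0,22],"twist":[0,0,0],"jaw":50},{"xyz":[-2,0,22],"twist":[0,0,0],"jaw":50}]'

```text
time: 57.25
position: [0.3966, -0.3005, 0.0387]
eef_rot: [0.001, 0.695, 0.719, -0.001]
wrist_force: [-0.3, 0.2, -1.1]
gripper_width: 0.632
finger_force: 30.0
```

servo_tool --rows '[{"xyz":[0,0,0],"twist":[0,0,0],"jaw":68},{"xyz":[0,0,0],"twist":[0,0,0],"jaw":68},{"xyz":[0,0,-10],"twist":[0,0,0],"jaw":68},{"xyz":[0,0,-40],"twist":[0,0,0],"jaw":68},{"xyz":[0,0,-90],"twist":[0,0,0],"jaw":60},{"xyz":[0,0,-150],"twist":[0,0,0],"jaw":50},{"xyz":[0,0,-165],"twist":[0,0,0],"jaw":50}]'

```text
time: 58.12
position: [0.3975, -0.3009, 0.2079]
eef_rot: [0.004, 0.695, 0.719, -0.001]
wrist_force: [-0.4, 0.0, -1.4]
gripper_width: 0.553
finger_force: 0.0
```

```bash
python3 - <<'E'
from h import *
goal((.5367,.0908,.2),down(-4.6))
E
```

```text
t 58.12 xyz [386.6 152.9   6.1] twist [8.000e-03 1.000e-03 1.686e+00] q [-0.767  0.348  1.693 -0.002  1.094 -0.801] F [-0.4  0.  -1.4]
```

servo_tool --rows '[{"xyz":[387,153,0],"twist":[0.008,0.001,1.686],"jaw":50},{"xyz":[387,153,0],"twist":[0.008,0.001,1.686],"jaw":50},{"xyz":[387,153,0],"twist":[0.008,0.001,1.686],"jaw":50},{"xyz":[387,153,0],"twist":[0.008,0.001,1.686],"jaw":50},{"xyz":[387,153,0],"twist":[0.008,0.001,1.686],"jaw":50},{"xyz":[387,153,0],"twist":[0.008,0.001,1.686],"jaw":50},{"xyz":[387,153,0],"twist":[0.008,0.001,1.686],"jaw":50},{"xyz":[387,153,0],"twist":[0.008,0.001,1.686],"jaw":50},{"xyz":[387,153,0],"twist":[0.008,0.001,1.686],"jaw":50},{"xyz":[387,153,0],"twist":[0.008,0.001,1.686],"jaw":50},{"xyz":[387,153,0],"twist":[0.008,0.001,1.686],"jaw":50},{"xyz":[387,153,0],"twist":[0.008,0.001,1.686],"jaw":50},{"xyz":[387,153,0],"twist":[0.008,0.001,1.686],"jaw":50}]'

```text
time: 59.75
position: [0.5358, 0.092, 0.2031]
eef_rot: [-0.002, 0.999, -0.039, -0.002]
wrist_force: [0.3, -0.1, 0.2]
gripper_width: 0.549
finger_force: 0.0
```

```bash
python3 - <<'E'
from h import *
goal((.5367,.0908,.083),down(-4.6))
E
```

```text
t 59.75 xyz [  1.5   1.5 120. ] twist [-0.003  0.005  0.003] q [0.058 0.418 1.586 0.004 1.142 1.704] F [ 0.3 -0.1  0.2]
```

servo_tool --rows '[{"xyz":[1,1,60],"twist":[0,0,0],"jaw":50},{"xyz":[1,1,100],"twist":[0,0,0],"jaw":50},{"xyz":[1,1,119],"twist":[0,0,0],"jaw":50},{"xyz":[1,1,119],"twist":[0,0,0],"jaw":50},{"xyz":[1,1,119],"twist":[0,0,0],"jaw":15},{"xyz":[1,1,119],"twist":[0,0,0],"jaw":15},{"xyz":[1,1,119],"twist":[0,0,0],"jaw":15},{"xyz":[1,1,119],"twist":[0,0,0],"jaw":15},{"xyz":[1,1,119],"twist":[0,0,0],"jaw":15},{"xyz":[1,1,119],"twist":[0,0,0],"jaw":15}]'

```text
time: 61.0
position: [0.5365, 0.0915, 0.0845]
eef_rot: [-0.002, 0.999, -0.04, -0.002]
wrist_force: [0.0, -1.4, 8.0]
gripper_width: 0.217
finger_force: 30.0
```

servo_tool --rows '[{"xyz":[0,-4,0],"twist":[0,0,0],"jaw":15},{"xyz":[0,-12,0],"twist":[0,0,0],"jaw":15},{"xyz":[0,-24,0],"twist":[0,0,0],"jaw":15},{"xyz":[0,-38,0],"twist":[0,0,0],"jaw":15},{"xyz":[0,-52,0],"twist":[0,0,0],"jaw":15},{"xyz":[0,-66,0],"twist":[0,0,0],"jaw":15},{"xyz":[0,-80,0],"twist":[0,0,0],"jaw":15},{"xyz":[0,-94,0],"twist":[0,0,0],"jaw":15},{"xyz":[0,-108,0],"twist":[0,0,0],"jaw":15},{"xyz":[0,-118,0],"twist":[0,0,0],"jaw":15},{"xyz":[0,-126,0],"twist":[0,0,0],"jaw":15},{"xyz":[0,-130,0],"twist":[0,0,0],"jaw":15},{"xyz":[0,-130,0],"twist":[0,0,0],"jaw":15},{"xyz":[0,-130,0],"twist":[0,0,0],"jaw":15}]'

```text
time: 62.75
position: [0.5463, 0.2214, 0.0845]
eef_rot: [-0.002, 0.999, -0.04, -0.002]
wrist_force: [-4.3, -0.1, 4.9]
gripper_width: 0.215
finger_force: 30.0
```

Force is about zero at +130 mm. A short probe on both sides will confirm the detent centre.

servo_tool --rows '[{"xyz":[0,-1.5,0],"twist":[0,0,0],"jaw":15},{"xyz":[0,-1.5,0],"twist":[0,0,0],"jaw":15},{"xyz":[0,-1.5,0],"twist":[0,0,0],"jaw":15}]'

```text
time: 63.12
position: [0.5463, 0.2225, 0.0845]
eef_rot: [-0.002, 0.999, -0.04, -0.003]
wrist_force: [-3.3, -1.3, 5.9]
gripper_width: 0.214
finger_force: 30.0
```

servo_tool --rows '[{"xyz":[0,3,0],"twist":[0,0,0],"jaw":15},{"xyz":[0,3,0],"twist":[0,0,0],"jaw":15},{"xyz":[0,3,0],"twist":[0,0,0],"jaw":15}]'

```text
time: 63.5
position: [0.5461, 0.2196, 0.0845]
eef_rot: [-0.002, 0.999, -0.04, -0.003]
wrist_force: [-2.6, -0.2, 7.0]
gripper_width: 0.214
finger_force: 30.0
```

servo_tool --rows '[{"xyz":[0,-1.5,0],"twist":[0,0,0],"jaw":15},{"xyz":[0,-1.5,0],"twist":[0,0,0],"jaw":15},{"xyz":[0,-1.5,0],"twist":[0,0,0],"jaw":15},{"xyz":[0,-1.5,0],"twist":[0,0,0],"jaw":15}]'

```text
time: 64.0
position: [0.5463, 0.2211, 0.0845]
eef_rot: [-0.002, 0.999, -0.04, -0.003]
wrist_force: [-3.4, -0.9, 5.7]
gripper_width: 0.216
finger_force: 30.0
```

servo_tool --rows '[{"xyz":[0,-3,0],"twist":[0,0,0],"jaw":15},{"xyz":[0,-3,0],"twist":[0,0,0],"jaw":15}]'

```text
time: 64.25
position: [0.5465, 0.2242, 0.0845]
eef_rot: [-0.002, 0.999, -0.04, -0.003]
wrist_force: [-4.1, 0.4, 6.9]
gripper_width: 0.215
finger_force: 30.0
```

servo_tool --rows '[{"xyz":[0,-1,0],"twist":[0,0,0],"jaw":15},{"xyz":[0,-1,0],"twist":[0,0,0],"jaw":15}]'

```text
time: 64.5
position: [0.5465, 0.2248, 0.0845]
eef_rot: [-0.001, 0.999, -0.04, -0.003]
wrist_force: [-3.1, -3.8, 6.7]
gripper_width: 0.214
finger_force: 30.0
```

servo_tool --rows '[{"xyz":[0,-1,0],"twist":[0,0,0],"jaw":15},{"xyz":[0,-1,0],"twist":[0,0,0],"jaw":15}]'

```text
time: 64.75
position: [0.5465, 0.2249, 0.0845]
eef_rot: [-0.001, 0.999, -0.04, -0.003]
wrist_force: [-3.8, -12.9, 9.1]
gripper_width: 0.21
finger_force: 30.0
```

servo_tool --rows '[{"xyz":[0,-1,0],"twist":[0,0,0],"jaw":15},{"xyz":[0,-1,0],"twist":[0,0,0],"jaw":15}]'

```text
time: 65.0
position: [0.5465, 0.225, 0.0845]
eef_rot: [-0.0, 0.999, -0.04, -0.003]
wrist_force: [-2.9, -21.2, 11.1]
gripper_width: 0.216
finger_force: 30.0
```

The end stop is at y≈0.2247, so the hand-over detent is 5 mm back at y≈0.2197.

servo_tool --rows '[{"xyz":[0,4,0],"twist":[0,0,0],"jaw":15},{"xyz":[0,7.4,0],"twist":[0,0,0],"jaw":15},{"xyz":[0,7.4,0],"twist":[0,0,0],"jaw":15},{"xyz":[0,7.4,0],"twist":[0,0,0],"jaw":15}]'

```text
time: 65.5
position: [0.5461, 0.2197, 0.0845]
eef_rot: [-0.002, 0.999, -0.04, -0.003]
wrist_force: [-3.8, -1.1, 5.9]
gripper_width: 0.213
finger_force: 30.0
```

servo_tool --rows '[{"xyz":[0,0,0],"twist":[0,0,0],"jaw":15},{"xyz":[0,0,0],"twist":[0,0,0],"jaw":15}]'

```text
time: 65.75
position: [0.5461, 0.2197, 0.0845]
eef_rot: [-0.002, 0.999, -0.04, -0.003]
wrist_force: [-3.6, -0.9, 6.3]
gripper_width: 0.216
finger_force: 30.0
```

servo_tool --rows '[{"xyz":[0,0,0],"twist":[0,0,0],"jaw":50},{"xyz":[0,0,0],"twist":[0,0,0],"jaw":50},{"xyz":[0,0,0],"twist":[0,0,0],"jaw":50},{"xyz":[0,0,-60],"twist":[0,0,0],"jaw":50},{"xyz":[0,0,-120],"twist":[0,0,0],"jaw":70},{"xyz":[-58,0,-180],"twist":[0,0,0],"jaw":91},{"xyz":[-58,0,-195],"twist":[0,0,0],"jaw":91},{"xyz":[-58,0,-195],"twist":[0,0,0],"jaw":91}]'

```text
time: 66.75
position: [0.4896, 0.2241, 0.282]
eef_rot: [-0.003, 0.999, -0.04, -0.0]
wrist_force: [0.3, 0.6, -0.8]
gripper_width: 0.958
finger_force: 0.0
```

```bash
python3 - <<'E'
from h import *
np.set_printoptions(precision=4,suppress=True)
t=camera('top');np.save('t10.npy',t);c=calib('top')
w=camera('wrist');cw=calib('wrist');np.savez('w10.npz',w=w,K=cw[0],D=cw[1],e=cw[2],R=cw[3])
s,p,T=pose();print(p)
# rectified ground-plane (z=.05) map of return tray region, 1 mm/px : rows x from .68 down, cols y from -.2 to -.42
def rect(im,cal,x0,x1,y0,y1,z,st=.001):
    X,Y=np.meshgrid(np.arange(x0,x1,-st),np.arange(y0,y1,-st),indexing='ij')
    q=proj(cal,np.c_[X.ravel(),Y.ravel(),np.full(X.size,z)]).reshape(X.shape+(2,)).astype(np.float32)
    return cv2.remap(im,q[...,0],q[...,1],cv2.INTER_LINEAR)
r=rect(t,c,.66,.33,-.2,-.42,.05).mean(2)
# cups rim at z=.05 : cup sides as rows; print the mean profile along x over the cup's y-range, and along y per cup
prof=r[:,85:150].mean(1);d=np.diff(prof);
idx=[i for i in range(1,len(d)-1) if abs(d[i])>2 and abs(d[i])>=abs(d[i-1]) and abs(d[i])>=abs(d[i+1])]
print('x edges',[(round(.66-.001*(i+.5),3),round(d[i],1)) for i in idx])
for x in (.615,.605,.59,.575,.565,.515,.505,.49,.475,.465,.42,.41,.395,.38,.37):
    l=r[int(round((.66-x)/.001))-2:int(round((.66-x)/.001))+3].mean(0);d=np.diff(l)
    idx=[i for i in range(1,len(d)-1) if abs(d[i])>5 and abs(d[i])>=abs(d[i-1]) and abs(d[i])>=abs(d[i+1])]
    print(x,[(round(-.2-.001*(i+.5),3),round(d[i])) for i in idx])
# carrier: handle/spacers
g=(t.min(2)>205).astype(np.uint8);n,_,s,ce=cv2.connectedComponentsWithStats(g)
print([(b.round().tolist(),int(a[4])) for a,b in zip(s[1:],ce[1:]) if 15<a[4]<120])
E
```

```text
[0.4896 0.2236 0.2794]
x edges [(0.636, np.float64(8.2)), (0.633, np.float64(9.5)), (0.63, np.float64(-8.0)), (0.628, np.float64(10.4)), (0.618, np.float64(-13.7)), (0.613, np.float64(5.3)), (0.61, np.float64(5.8)), (0.607, np.float64(4.8)), (0.564, np.float64(-18.3)), (0.56, np.float64(-10.2)), (0.555, np.float64(26.3)), (0.552, np.float64(6.4)), (0.524, np.float64(-4.3)), (0.52, np.float64(-15.6)), (0.514, np.float64(12.7)), (0.466, np.float64(-7.4)), (0.462, np.float64(12.8)), (0.424, np.float64(-6.8)), (0.421, np.float64(3.7)), (0.374, np.float64(-5.5)), (0.372, np.float64(9.1)), (0.368, np.float64(4.0)), (0.353, np.float64(-2.6)), (0.35, np.float64(-3.1)), (0.346, np.float64(-10.7))]
0.615 [(-0.207, -6), (-0.21, 33), (-0.244, -5), (-0.247, -9), (-0.251, -7), (-0.253, 8), (-0.258, -10), (-0.372, -8), (-0.383, 6)]
0.605 [(-0.207, -9), (-0.209, 27), (-0.24, -22), (-0.253, 14), (-0.258, -6), (-0.371, -5), (-0.374, -10), (-0.382, 8)]
0.59 [(-0.211, 33), (-0.239, -36), (-0.255, 16), (-0.374, -7), (-0.381, -8), (-0.384, 14)]
0.575 [(-0.21, 28), (-0.24, -22), (-0.253, 16), (-0.256, 18),
[... 356 characters left out ...]
, 6), (-0.254, -10), (-0.257, -21), (-0.269, 6), (-0.272, 13), (-0.387, -7)]
0.475 [(-0.211, -8), (-0.214, 18), (-0.256, -16), (-0.272, 18)]
0.465 [(-0.213, -6), (-0.216, 29), (-0.218, -5), (-0.221, 5), (-0.259, -17), (-0.271, 8), (-0.274, 7), (-0.372, -6), (-0.375, 14), (-0.378, -12), (-0.383, 10)]
0.42 [(-0.217, 24), (-0.245, -17), (-0.262, 22), (-0.38, -12), (-0.385, 8)]
0.41 [(-0.218, 18), (-0.248, -16), (-0.261, 21), (-0.38, -7), (-0.385, 7)]
0.395 [(-0.218, 20), (-0.244, -11), (-0.247, -18), (-0.251, -5), (-0.263, 23)]
0.38 [(-0.22, 14), (-0.246, -17), (-0.262, 19), (-0.381, -8)]
0.37 [(-0.215, -6), (-0.217, 14), (-0.247, -13), (-0.249, -12), (-0.264, 21), (-0.375, -8), (-0.378, 9)]
[]
```

All three cups stand inside the return tray: back faces at y=−0.2545, −0.271 and −0.262, lips inside the rim, spacing 97 and 94 mm. I retract the arm to check the carrier.

servo_tool --rows '[{"xyz":[-60,250,-40],"twist":[0,0,0],"jaw":91},{"xyz":[-60,250,-40],"twist":[0,0,0],"jaw":91},{"xyz":[-60,300,-40],"twist":[0,0,0],"jaw":91},{"xyz":[-60,300,-40],"twist":[0,0,0],"jaw":91},{"xyz":[-60,300,-40],"twist":[0,0,0],"jaw":91},{"xyz":[-60,300,-40],"twist":[0,0,0],"jaw":91},{"xyz":[-60,300,-40],"twist":[0,0,0],"jaw":91}]'

```text
time: 67.72
position: [0.4059, -0.0709, 0.318]
eef_rot: [-0.002, 0.999, -0.041, -0.003]
wrist_force: [-0.6, -0.0, 0.0]
gripper_width: 0.999
finger_force: 0.0
```

```bash
python3 - <<'E'
from h import *
np.set_printoptions(precision=4,suppress=True)
t=camera('top');c=calib('top');np.save('t11.npy',t)
g=(t.min(2)>195).astype(np.uint8);n,_,s,ce=cv2.connectedComponentsWithStats(g)
yh=np.array([.078,.997]);xh=np.array([.997,-.078])
H=np.array([.5461,.2197])+.085*xh; print('tray centre',H)
for a,b in zip(s[1:],ce[1:]):
    if 15<a[4]<150:
        P=ray(c,[b],.06)[0][:2]-H; print(b.round(1),a[4],'rail x,y mm',np.round([P@xh*1000,P@yh*1000]))
# tray rim edges along rail direction at z=.081, template from fill-time picture t9 (handle at .0908): correlate displacement
def strip(im,orig):
    L=np.arange(-.08,.08,.0005);W=np.arange(-.03,.035,.005)
    P=np.array([np.r_[orig+l*yh+w*xh,.081] for w in W for l in L]);q=proj(c,P).astype(np.float32).reshape(len(W),len(L),2)
    return cv2.remap(im,q[...,0],q[...,1],cv2.INTER_LINEAR).mean(2).mean(0),L
l,L=strip(t,H);d=np.diff(l)
print([(round(L[i]*1000,1),round(d[i],1)) for i in range(1,len(d)-1) if abs(d[i])>2 and abs(d[i])>=abs(d[i-1]) and abs(d[i])>=abs(d[i+1])])
E
```

```text
tray centre [0.6308 0.2131]
[190.6  63.9] 18 rail x,y mm [289.  84.]
[218.5 160.1] 27 rail x,y mm [ 32. -19.]
[228.9 165.2] 26 rail x,y mm [ 20. -46.]
[223.3 171.2] 30 rail x,y mm [  4. -34.]
[428.7 175.3] 23 rail x,y mm [  35. -544.]
[227.2 178.1] 30 rail x,y mm [-13. -45.]
[219.1 180.9] 26 rail x,y mm [-21. -26.]
[203.7 186.5] 26 rail x,y mm [-38.  11.]
[225.3 186.3] 33 rail x,y mm [-34. -42.]
[318.3 344.2] 68 rail x,y mm [-390. -294.]
[469.5 390.5] 65 rail x,y mm [-480. -664.]
[(np.float64(-68.5), np.float64(-9.7)), (np.float64(-62.5), np.float64(10.2)), (np.float64(-59.5), np.float64(-2.5)), (np.float64(-57.0), np.float64(4.4)), (np.float64(-53.0), np.float64(2.6)), (np.float64(-40.0), np.float64(-2.3)), (np.float64(-39.0), np.float64(-2.3)), (np.float64(45.0), np.float64(-6.6)), (np.float64(54.5), np.float64(8.8)), (np.float64(58.5), np.float64(-7.3)), (np.float64(62.5), np.float64(6.1))]
```

All seven spacers are in the tray, the tray is centred at hand-over to within about 1 mm, and the cups are in the return tray. I hand in.

```bash
python3 -c "
from cell import *
print(close_job())"
```

```text
the job is handed in; nothing more can be done
None
```

I handed the job in after about 68 s of robot time: all seven spacers were poured in at the fill station, the loaded carrier is parked at hand-over, and the three empty cups stand upright in the return tray, one of them about 17 mm from where I set it down but still inside the rim.

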